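# Tighten the dust chamber's inspection cover in cross order

## Robot

A 7-joint arm with a two-finger parallel gripper is mounted at the origin on the work surface. World frame = base frame: x ahead of the robot, y to its left, z up, the work surface at z = 0. Lengths are in m, angles in rad, forces in N, time in s.
With the tool pointing down it reaches from about 0.425 to 0.925 m from the base axis. Payload 6.8 kg.
Tool frame: the origin (TCP) lies midway between the tips of the shut fingers; the grasp point (between the pads) lies 19 mm behind it (grip_point_offset is the distance from the TCP to the grasp point, in m); y points along the fingers, x is the direction in which the jaws open and shut, and the axes are right-handed (so a half turn about y gives the same grasp; the last joint's range is limited). The gripper opens to 85 mm and grips with 20 to 120 N. Pads are 22 mm wide; open, the fingers measure 114 mm over their backs; the gripper's body (76 mm by 85 mm) begins 54 mm behind the grasp point. The pads swing forward as they close: fully open they stand 13 mm farther back than shut.
Start: joints at [-1.215, 0.477, 0.022, 1.555, -0.011, 1.109, -0.083], TCP at [0.302, 0.604, 0.192] pointing down, gripper open.
Joint ranges: [-2.96, 2.96], [-0.34, 2.1], [-1.41, 1.46], [0.24, 2.44], [-1.37, 4.51], [0.17, 1.92], [-2.96, 2.96]. Speed limits (rad/s): [2.39, 2.39, 3.14, 3.14, 3.14, 3.14, 3.14].

## Interface

Orientations are given as a unit quaternion [w, x, y, z].
In Python, from station import get_obs, read_camera, hand_in, grip_point_offset gives the robot as it stands.
- The arm moves only by the tool play_rows, never from a script. Its argument "increments" is a list of rows, each a list of 2 entries, a list of its own where there are three numbers: the shift along the tool's x, y, z in m, then the turn, a rotation vector about the tool's x, y, z in degrees. In form: [[[tx, ty, tz], [ax, ay, az]], ...]. A call has 1 to 20 rows; each row shifts and turns the commanded pose from where the row before left it, along the tool's axes as they then stand; what a row does not reach is not made up. A row lasts 1/12 s, in which the tool goes at most 41.7 mm and 7.16 degrees, less where a joint would pass 70% of its speed; a pose out of reach is approached as far as the arm can. A call with a gripper value outside its range is refused whole. "gripper" is the finger opening in m, from 0 to 0.0854, set as the call begins (left out, the last holds). The fingers move at their own pace and stop on an object; "grip_force" is the grip in N (left out, the last holds). Time passes only in rows, so rows that do not move let the fingers close. It gives the time, the measured TCP pose, the force and the opening at its end, in the units of the state.
- get_obs(): the state, without advancing time (a new reading comes with each control period).
- read_camera(name): name is "scene" or "top" or "wrist"; returns a dict with "color" (480x640x3 uint8, red, green, blue), "range_z" (480x640 float32, m along the optical axis (not along the pixel's ray), 0 where there is no reading), "intrinsics" (3x3 intrinsics, pixels), "dist_coeffs" ([k1, k2, p1, p2, k3] as OpenCV has them; the pictures are not rectified), "R" (3x3) and "t" (3): a world point X has camera coordinates R X + t; the wrist camera has in their place "hand_eye" (4x4, takes a point from camera to tool coordinates, whose origin is the TCP and whose axes are the tool frame's). Camera axes: x right, y down, z forward; pixel columns grow to the right and rows downward; lengths in m; the calibration is good to about 2 mm. A picture is of the moment at which its call begins: read the wrist's pose just before it.
- hand_in(): hands the job in, once; it reports no verdict.
The state is a dict: "t": time; "q": joint angles; "joint_vel": joint speeds; "joint_torque": joint torques, N m; "eef_pos": TCP position; "tool_rot": TCP orientation; "contact_force": force on the tool from outside, world axes, zero at the start; "torque": the same for the moment, N m; "gripper_width": opening from 0.0 (shut) to 1.0 (fully open).
Only numpy, scipy, OpenCV 4.12 (cv2) and the standard library are available. Lean on these libraries where they do the work, as an engineer would, in place of code of your own. Each camera call takes 0.05 s, during which the arm holds its last target. There are 200 camera calls.

## Task

Tighten the four crank nuts of the blue inspection cover on the sander's dust chamber, clockwise about a half turn each until it comes up firm by feel, but do not overtighten any. Work in cross order, taking each nut fully home before you touch the next: any nut first, then the one diagonally opposite, then the other two, so that the cover seats evenly. Leave the other things on the bench alone.

Things in the scene. Friction and masses are not known exactly. Their poses are not given: they have to be found in the camera images.
- chamber: grey dust chamber fixed on the table, 250 x 250 x 90 (plus a pipe stub of 80 diameter that sticks out 70 from its +x side). Origin at the centre of its underside; z up. Its yaw gives the direction of the square of nuts
- cover: blue square inspection cover, 170 x 170 x 8, on the chamber; origin at its centre, z axis normal to it. Loose, it floats level on springy supports with its top 109.5 above the table; with all nuts home it lies about 5 to 7 lower and level
- nut_1 (a joint): crank nut 1, on the cover's +x +y corner (chamber axes), diagonally opposite nut 3. Rad, grows clockwise seen from above (tightening). Starts at 0 to 0.25 with its crank pointing 90 degrees counter-clockwise of the outward diagonal, swings round the outer side and comes up firm at 2.85 to 3.35, different for each nut and not visible. Stays where left; moves down 1.9 mm per rad
- crank_1: crank of nut 1: steel arm with an upright orange round, freely revolving grip 38 out from the nut's axis, 14 diameter, standing 48 free above the arm. Origin on the grip's axis, half-way up those 48, about 165 above the table; x axis points straight out from the nut's axis, z up. The nut's hub (52 diameter) and the stud beside it end 22 or more below this origin
- seat_1: fixed stud and seat of nut 1; origin on the nut's turning axis, 109.5 above the table. Turning the nut freely takes a push of about 5 N across the crank at its grip; once firm, the push rises about 2 N per mm. Home: the push has reached 10 to 15 N, then let go (friction keeps it). Under 9 N may not be tight, over 18 N overtightened
- nut_2 (a joint): crank nut 2, on the cover's -x +y corner (chamber axes), diagonally opposite nut 4. Rad, grows clockwise seen from above (tightening). Starts at 0 to 0.25 with its crank pointing 90 degrees counter-clockwise of the outward diagonal, swings round the outer side and comes up firm at 2.85 to 3.35, different for each nut and not visible. Stays where left; moves down 1.9 mm per rad
- crank_2: crank of nut 2: steel arm with an upright orange round, freely revolving grip 38 out from the nut's axis, 14 diameter, standing 48 free above the arm. Origin on the grip's axis, half-way up those 48, about 165 above the table; x axis points straight out from the nut's axis, z up. The nut's hub (52 diameter) and the stud beside it end 22 or more below this origin
- seat_2: fixed stud and seat of nut 2; origin on the nut's turning axis, 109.5 above the table. Turning the nut freely takes a push of about 5 N across the crank at its grip; once firm, the push rises about 2 N per mm. Home: the push has reached 10 to 15 N, then let go (friction keeps it). Under 9 N may not be tight, over 18 N overtightened
- nut_3 (a joint): crank nut 3, on the cover's -x -y corner (chamber axes), diagonally opposite nut 1. Rad, grows clockwise seen from above (tightening). Starts at 0 to 0.25 with its crank pointing 90 degrees counter-clockwise of the outward diagonal, swings round the outer side and comes up firm at 2.85 to 3.35, different for each nut and not visible. Stays where left; moves down 1.9 mm per rad
- crank_3: crank of nut 3: steel arm with an upright orange round, freely revolving grip 38 out from the nut's axis, 14 diameter, standing 48 free above the arm. Origin on the grip's axis, half-way up those 48, about 165 above the table; x axis points straight out from the nut's axis, z up. The nut's hub (52 diameter) and the stud beside it end 22 or more below this origin
- seat_3: fixed stud and seat of nut 3; origin on the nut's turning axis, 109.5 above the table. Turning the nut freely takes a push of about 5 N across the crank at its grip; once firm, the push rises about 2 N per mm. Home: the push has reached 10 to 15 N, then let go (friction keeps it). Under 9 N may not be tight, over 18 N overtightened
- nut_4 (a joint): crank nut 4, on the cover's +x -y corner (chamber axes), diagonally opposite nut 2. Rad, grows clockwise seen from above (tightening). Starts at 0 to 0.25 with its crank pointing 90 degrees counter-clockwise of the outward diagonal, swings round the outer side and comes up firm at 2.85 to 3.35, different for each nut and not visible. Stays where left; moves down 1.9 mm per rad
- crank_4: crank of nut 4: steel arm with an upright orange round, freely revolving grip 38 out from the nut's axis, 14 diameter, standing 48 free above the arm. Origin on the grip's axis, half-way up those 48, about 165 above the table; x axis points straight out from the nut's axis, z up. The nut's hub (52 diameter) and the stud beside it end 22 or more below this origin
- seat_4: fixed stud and seat of nut 4; origin on the nut's turning axis, 109.5 above the table. Turning the nut freely takes a push of about 5 N across the crank at its grip; once firm, the push rises about 2 N per mm. Home: the push has reached 10 to 15 N, then let go (friction keeps it). Under 9 N may not be tight, over 18 N overtightened
- blank_a: lower one of two beech sanding blanks lying on each other left of the chamber, 200 x 100 x 18; bystander
- blank_b: upper blank, 190 x 100 x 18; bystander
- screwdriver: screwdriver lying right of the chamber, 200 long; bystander
- wrench: wrench lying left of the chamber, 180 long; bystander
- disc: red sanding disc lying flat, 125 diameter, 6 thick; bystander
- glue: white glue bottle with red cap, 56 diameter, 150 tall; bystander
- spare_washer: spare steel washer on the table near the robot, 40 diameter, 5 thick; bystander

How it is judged:
On the way, in this order (a step that is already met when the one before it is completed fails the run):
1. one nut is home (it bears on its seat with more than 4 N) while the other three are still loose (below 0.9 rad) (((contact force between crank_1 and seat_1 above 4 N and value of joint each of nut_2, nut_3, nut_4 below 0.9 rad) or (value of joint each of nut_1, nut_3, nut_4 below 0.9 rad and contact force between crank_2 and seat_2 above 4 N) or (value of joint each of nut_1, nut_2, nut_4 below 0.9 rad and contact force between crank_3 and seat_3 above 4 N) or (value of joint each of nut_1, nut_2, nut_3 below 0.9 rad and contact force between crank_4 and seat_4 above 4 N))), for 0.2 s.
2. the diagonally opposite nut is home too, the other two still loose (((contact force between crank_1 and seat_1 above 4 N and value of joint each of nut_2, nut_4 below 0.9 rad and contact force between crank_3 and seat_3 above 4 N) or (value of joint each of nut_1, nut_3 below 0.9 rad and contact force between crank_2 and seat_2 above 4 N and contact force between crank_4 and seat_4 above 4 N))), for 0.2 s.
3. a third nut is home, the last one still loose (((value of joint nut_1 below 0.9 rad and contact force between crank_2 and seat_2 above 4 N and contact force between crank_3 and seat_3 above 4 N and contact force between crank_4 and seat_4 above 4 N) or (contact force between crank_1 and seat_1 above 4 N and value of joint nut_2 below 0.9 rad and contact force between crank_3 and seat_3 above 4 N and contact force between crank_4 and seat_4 above 4 N) or (contact force between crank_1 and seat_1 above 4 N and contact force between crank_2 and seat_2 above 4 N and value of joint nut_3 below 0.9 rad and contact force between crank_4 and seat_4 above 4 N) or (contact force between crank_1 and seat_1 above 4 N and contact force between crank_2 and seat_2 above 4 N and contact force between crank_3 and seat_3 above 4 N and value of joint nut_4 below 0.9 rad))), for 0.2 s.
4. all four nuts are home (contact force between crank_1 and seat_1 above 4 N and contact force between crank_2 and seat_2 above 4 N and contact force between crank_3 and seat_3 above 4 N and contact force between crank_4 and seat_4 above 4 N), for 0.2 s.
At the end, for the whole second after the job is handed in: All four nuts are home and at rest, each bearing on its seat with more than 4 N after being let go; the cover is level within 0.02 rad and at least 4 mm lower than when loose (all of step 4 and angle between cover's own z axis and vertical below 0.02 rad and z of cover in the frame of chamber below 0.1015 m and velocity of joint nut_1 between -0.05 and 0.05 rad/s and velocity of joint nut_2 between -0.05 and 0.05 rad/s and velocity of joint nut_3 between -0.05 and 0.05 rad/s and velocity of joint nut_4 between -0.05 and 0.05 rad/s); the robot touches nothing.
It fails at once if a nut is overtightened: it bears on its seat with more than 26 N (a push of about 19 N at the grip) (contact force between crank_1 and seat_1 above 26 N or contact force between crank_2 and seat_2 above 26 N or contact force between crank_3 and seat_3 above 26 N or contact force between crank_4 and seat_4 above 26 N).
It fails at once if a bystander is shoved more than 30 mm (distance of any of blank_a, blank_b, screwdriver, wrench, disc, glue, spare_washer from where it was at the start of the episode above 0.03 m).
It also fails if it takes over 72 s, if anything falls off the work surface, if the arm or the gripper's body presses on something with over 40 N, if the wrist force passes 120 N, or if a joint passes its speed limit or range.

## Working session

There is one attempt and no reset: what is moved stays moved. The work goes in short steps, Python scripts to look and compute and a tool call to move; the robot and the scene stay as the last step left them, time stands still between calls to the robot, and variables do not carry over. Pictures are saved under pics/ and viewed, about 8 in all and at most 12, crops included, and the job is handed in when it is done.

Besides the shell and the picture viewer there is one more tool, called after "Emit:" as name([rows], argument=value, ...), one row to a line, values as JSON. play_rows: Moves the arm, as the interface text tells. Its arguments: {"type":"object","properties":{"increments":{"type":"array","items":{"type":"array"}},"gripper":{"type":"number"},"grip_force":{"type":"number"}},"required":["increments"]}

```bash
ls; mkdir -p pics; cat > h.py <<'E'
import numpy as np, cv2
from station import get_obs, read_camera, hand_in, grip_point_offset
def rays(c,uv):
    p=cv2.undistortPoints(np.array(uv,float).reshape(-1,1,2),c['intrinsics'],np.array(c['dist_coeffs'])).reshape(-1,2)
    return np.c_[p,np.ones(len(p))]
def onplane(c,uv,z):
    R=np.array(c['R']);t=np.array(c['t']);d=rays(c,uv)@R; o=-R.T@t
    return o+d*((z-o[2])/d[:,2])[:,None]
E
python3 - <<'E'
from h import *
o=get_obs();print({k:np.round(v,3).tolist() for k,v in o.items()},grip_point_offset)
for n in ("top","scene"):
    c=read_camera(n);np.savez(n+'.npz',**c)
    cv2.imwrite(f'pics/{n}1.png',c['color'][...,::-1])
    hsv=cv2.cvtColor(c['color'],cv2.COLOR_RGB2HSV)
    m=cv2.inRange(hsv,(5,130,120),(20,255,255))
    k,l,s,ce=cv2.connectedComponentsWithStats(m)
    print(n,-np.array(c['R']).T@np.array(c['t']))
    for i in range(1,k):
        if s[i,4]>20: print(s[i],ce[i].round(1),onplane(c,[ce[i]],.17).round(3), np.median(c['range_z'][l==i]))
E
```

```text
pics
{'t': 0.0, 'q': [-1.215, 0.478, 0.022, 1.556, -0.011, 1.109, -0.083], 'joint_vel': [-0.003, 0.0, 0.001, 0.002, 0.001, -0.001, 0.0], 'joint_torque': [-0.0, -59.644, 1.608, -28.121, 0.012, 0.009, 0.0], 'eef_pos': [0.302, 0.603, 0.191], 'tool_rot': [-0.601, 0.602, 0.371, -0.372], 'contact_force': [0.311, -0.256, 0.473], 'torque': [0.002, 0.004, -0.038], 'gripper_width': 1.0} 0.0187
top [0.2932615  0.00699881 1.36050957]
[16  2  8 12 26] [18.7  7.5] [[1.058 0.718 0.17 ]] 2.318626
[17 20 10 24 75] [21.7 33.7] [[0.989 0.703 0.17 ]] 2.2945707
[11 36  6 16 31] [12.5 43. ] [[0.966 0.723 0.17 ]] 2.291975
[  2  54  22  72 459] [ 11.3 100.5] [[0.823 0.709 0.17 ]] 2.2386942
[17 57  7  7 26] [20.3 60.2] [[0.922 0.699 0.17 ]] 2.2738175
[419  67  98  76 404] [459.1  90.6] [[ 0.832 -0.301  0.17 ]] 1.4194005
[197 135  13  10  44] [201.6 138.1] [[0.725 0.268 0.17 ]] 1.2920678
[334 159   6   8  39] [336.3 162.7] [[ 0.666 -0.026  0.17 ]] 1.2166538
[444 166  53  52 346] [470.  191.4] [[ 0.601 -0.312  0.17 ]] 1.393009
[159 172   7  10  34] [161.8 175.3] [[0.641 0.352 0.17 ]] 1.393451
[466 186  10  12 
[... 2693 characters left out ...]
7 ]] 0.9624017
[281 434  14   8  29] [287.1 438.1] [[1.022 0.121 0.17 ]] 0.9264604
[195 437  25   6  25] [207.  439.5] [[1.053 0.014 0.17 ]] 0.98912424
[551 439  11   7  22] [556.  441.4] [[0.936 0.489 0.17 ]] 0.98950523
[260 443  17   7  41] [269.1 446.1] [[1.041 0.1   0.17 ]] 0.95286995
[313 445  47  12  79] [336.4 450.4] [[1.024 0.191 0.17 ]] 0.9099842
[279 447  27  10  56] [290.8 451.1] [[1.04  0.131 0.17 ]] 0.94350207
[256 452  34   8  34] [272.5 455.6] [[1.054 0.109 0.17 ]] 0.96606934
[315 454  48  22 121] [338.6 465.9] [[1.046 0.199 0.17 ]] 0.9362582
[327 457  28   8  46] [340.3 460. ] [[1.037 0.199 0.17 ]] 0.92558825
[570 461  11  10  27] [575.7 465. ] [[0.97  0.514 0.17 ]] 0.9503889
```

View pics/top1.png

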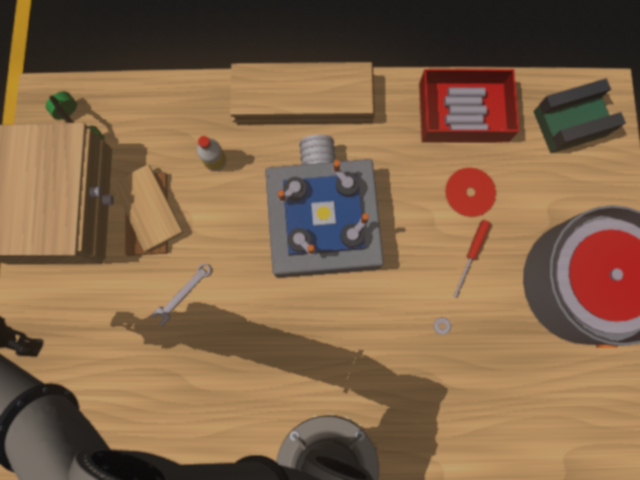

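View pics/scene1.png

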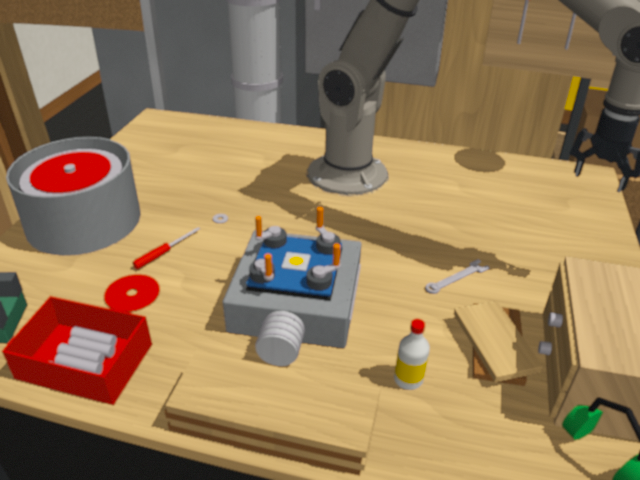

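```bash
cat >> h.py <<'E'
from scipy.spatial.transform import Rotation as Ro
def toolR(o): w,x,y,z=o['tool_rot']; return Ro.from_quat([x,y,z,w])
def rel(o,pos,yawx=None):
    R=toolR(o); d=R.inv().apply(np.array(pos)-o['eef_pos'])
    r=None
    if yawx is not None:
        x=np.array([np.cos(yawx),np.sin(yawx),0]);z=np.array([0,0,-1.]);T=Ro.from_matrix(np.c_[x,np.cross(z,x),z])
        r=np.degrees((R.inv()*T).as_rotvec())
    return d,r
E
python3 - <<'E'
from h import *
o=get_obs();print(toolR(o).as_matrix().round(3))
T=dict(np.load('top.npz'));S=dict(np.load('scene.npz'))
gt=[(280.5,193.2),(310.5,247.8),(364.6,216.5),(336.3,162.7)]
gs=[(336.4,253.2),(319.6,215.3),(258.4,224.3),(268.2,264.7)]
P=[np.c_[c['R'],c['t']] for c in (T,S)]
X=cv2.triangulatePoints(P[0],P[1],rays(T,gt)[:,:2].T,rays(S,gs)[:,:2].T)
X=(X[:3]/X[3]).T;print(X.round(4));
hsv=cv2.cvtColor(T['color'],cv2.COLOR_RGB2HSV)
m=cv2.inRange(hsv,(100,120,40),(130,255,255));m=cv2.morphologyEx(m,cv2.MORPH_OPEN,np.ones((3,3)))
c=max(cv2.findContours(m,0,1)[0],key=cv2.contourArea)
h=cv2.convexHull(c)[:,0]
W=onplane(T,h,.1095);r=cv2.minAreaRect(W[:,:2].astype(np.float32)*1000);print('blue',r)
R=toolR(o)
print(rel(o,[.575,.0,.42]))
E
```

```text
[[ 0.447 -0.001 -0.894]
 [ 0.894 -0.002  0.447]
 [-0.002 -1.    -0.   ]]
[[ 0.5985  0.0948  0.1713]
 [ 0.48    0.0314  0.1709]
 [ 0.5461 -0.0831  0.1715]
 [ 0.6654 -0.0239  0.1701]]
blue ((573.554931640625, -1.0374755859375), (157.61563110351562, 155.0577392578125), 59.20167541503906)
(array([-0.41756938, -0.22833217, -0.51426807]), None)
```

Emit:
play_rows([
  [[-0.021,-0.0115,-0.0257],[0,0,0]],
  [[-0.021,-0.0115,-0.0257],[0,0,0]],
  [[-0.021,-0.0115,-0.0257],[0,0,0]],
  [[-0.021,-0.0115,-0.0257],[0,0,0]],
  [[-0.021,-0.0115,-0.0257],[0,0,0]],
  [[-0.021,-0.0115,-0.0257],[0,0,0]],
  [[-0.021,-0.0115,-0.0257],[0,0,0]],
  [[-0.021,-0.0115,-0.0257],[0,0,0]],
  [[-0.021,-0.0115,-0.0257],[0,0,0]],
  [[-0.021,-0.0115,-0.0257],[0,0,0]],
  [[-0.021,-0.0115,-0.0257],[0,0,0]],
  [[-0.021,-0.0115,-0.0257],[0,0,0]],
  [[-0.021,-0.0115,-0.0257],[0,0,0]],
  [[-0.021,-0.0115,-0.0257],[0,0,0]],
  [[-0.021,-0.0115,-0.0257],[0,0,0]],
  [[-0.021,-0.0115,-0.0257],[0,0,0]],
  [[-0.021,-0.0115,-0.0257],[0,0,0]],
  [[-0.021,-0.0115,-0.0257],[0,0,0]],
  [[-0.021,-0.0115,-0.0257],[0,6.5,0]],
  [[-0.021,-0.0115,-0.0257],[0,6.5,0]],
], gripper=0.035)

```text
t: 1.77
eef_pos: [0.5706, -0.0045, 0.4219]
tool_rot: [0.641, -0.64, -0.3, 0.3]
contact_force: [0.4, -0.1, -0.6]
gripper_width: 0.409
```

Emit:
play_rows([
  [[0,0,0],[0,0,0]],
  [[0,0,0],[0,0,0]],
  [[0,0,0],[0,0,0]],
])

```text
t: 2.02
eef_pos: [0.5699, -0.0024, 0.4211]
tool_rot: [0.64, -0.639, -0.301, 0.302]
contact_force: [-0.0, -0.3, 0.8]
gripper_width: 0.411
```

```bash
python3 - <<'E'
from h import *
o=get_obs();print({k:np.round(v,3).tolist() for k,v in o.items()})
c=read_camera('wrist');print(np.array(c['hand_eye']).round(3).tolist())
np.savez('w1.npz',pos=o['eef_pos'],rot=o['tool_rot'],**c)
cv2.imwrite('pics/w1.png',c['color'][...,::-1])
E
```

```text
{'t': 2.017, 'q': [-0.472, 0.176, 0.445, 1.487, -0.076, 1.497, 0.854], 'joint_vel': [-0.017, -0.002, -0.024, 0.01, 0.0, -0.003, -0.001], 'joint_torque': [1.59, -40.005, 4.092, -31.736, 0.177, 0.008, -0.014], 'eef_pos': [0.57, -0.002, 0.421], 'tool_rot': [0.64, -0.639, -0.301, 0.302], 'contact_force': [-0.017, -0.319, 0.838], 'torque': [0.034, 0.016, -0.008], 'gripper_width': 0.411}
[[1.0, -0.0, -0.001, -0.001], [0.001, -0.304, 0.953, -0.182], [-0.001, -0.953, -0.304, 0.078], [0.0, 0.0, 0.0, 1.0]]
```

View pics/w1.png

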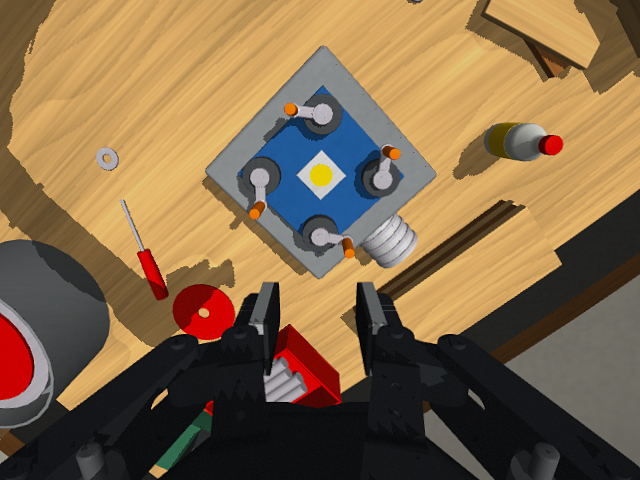

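```bash
cat >> h.py <<'E'
def wristc(f):
    c=dict(np.load(f));w,x,y,z=c['rot'];T=np.eye(4);T[:3,:3]=Ro.from_quat([x,y,z,w]).as_matrix();T[:3,3]=c['pos']
    M=np.linalg.inv(T@c['hand_eye']);c['R']=M[:3,:3];c['t']=M[:3,3];return c
def bydepth(c,uv):
    uv=np.array(uv,float);d=np.array([np.median(c['range_z'][int(v)-1:int(v)+2,int(u)-1:int(u)+2]) for u,v in uv.round()])
    return (rays(c,uv)*d[:,None]-c['t'])@c['R']
E
python3 - <<'E'
from h import *
c=wristc('w1.npz');print(c['intrinsics'][0,0])
print('camz',(-c['R'].T@c['t']).round(3))
K=onplane(c,[(436,174),(322,45),(206,172),(320,278)],.09);print(K.round(4),K.mean(0).round(4))
for a,b in((1,0),(2,3)): d=K[b]-K[a];print('yaw',np.degrees(np.arctan2(d[1],d[0])),np.hypot(*d[:2]))
for a,b in((3,0),(2,1)): d=K[b]-K[a];print('yaw',np.degrees(np.arctan2(-d[0],d[1])),np.hypot(*d[:2]))
piv=[(382,180),(322,113),(260,177),(319,237)]
B=bydepth(c,piv);print('caps depth',B.round(4));
print('label',bydepth(c,[(321,175)]).round(4))
hsv=cv2.cvtColor(c['color'],cv2.COLOR_RGB2HSV)
m=cv2.inRange(hsv,(5,150,100),(20,255,255))
k,l,s,ce=cv2.connectedComponentsWithStats(m)
for i in range(1,k):
    x,y=ce[i]
    if s[i,4]>60 and 200<x<440 and 40<y<280:
        vv,uu=np.nonzero(l==i);p=bydepth(c,np.c_[uu,vv]);hi=p[:,2]>p[:,2].max()-.004
        print(s[i],ce[i].round(1),'zmax',p[:,2].max().round(4),'top',p[hi].mean(0).round(4),'n',hi.sum())
# hub discs: dark grey, fit by depth: hub top
E
```

```text
346.6879159970876
camz [0.509 0.047 0.603]
[[ 0.6767  0.1359  0.09  ]
 [ 0.4344  0.1152  0.09  ]
 [ 0.4571 -0.126   0.09  ]
 [ 0.6975 -0.1044  0.09  ]] [0.5664 0.0052 0.09  ]
yaw 4.881778213522936 0.24322641416431945
yaw 5.117769080935241 0.24142605674542608
yaw 4.940251885990763 0.24121961463118854
yaw 5.366359908700947 0.24222253914917938
caps depth [[ 0.6196  0.0657  0.1449]
 [ 0.5033  0.0579  0.1439]
 [ 0.5136 -0.0568  0.1442]
 [ 0.6282 -0.0497  0.1441]]
label [[0.5668 0.0045 0.1127]]
[284 103  14  13 127] [290.1 108.6] zmax 0.1898 top [0.4767 0.0313 0.1887] n 111
[387 146  13  14 118] [393.6 152.8] zmax 0.1903 top [0.5929 0.0937 0.1889] n 100
[249 201  16  19 186] [256.4 210.2] zmax 0.1904 top [ 0.5415 -0.0823  0.1891] n 93
[344 238  11  21 160] [348.8 249. ] zmax 0.19 top [ 0.6573 -0.024   0.1887] n 85
```

Emit:
play_rows([
  [[0.0113,0.0232,0.0053],[0,0,0]],
  [[0.0113,0.0232,0.0053],[0,0,0]],
  [[0.0113,0.0232,0.0053],[0,0,0]],
  [[0.0113,0.0232,0.0053],[0,0,0]],
  [[0.0113,0.0232,0.0053],[0,0,0]],
  [[0.0113,0.0232,0.0053],[0,0,0]],
  [[0.0113,0.0232,0.0053],[0,0,0]],
  [[0.0113,0.0232,0.0053],[0,6.5,0]],
  [[0,0,0],[0,0,0]],
  [[0,0,0],[0,0,0]],
  [[0,0,0],[0,0,0]],
  [[0,0,0],[0,0,0]],
])

```text
t: 3.07
eef_pos: [0.596, 0.0928, 0.2381]
tool_rot: [-0.655, 0.656, 0.266, -0.264]
contact_force: [0.5, -0.6, -0.5]
gripper_width: 0.41
```

```bash
cat >> h.py <<'E'
def look(f):
    o=get_obs();c=read_camera('wrist');np.savez(f+'.npz',pos=o['eef_pos'],rot=o['tool_rot'],**c)
    print('pos',np.round(o['eef_pos'],4),'R',toolR(o).as_matrix().round(3).tolist(),'q',np.round(o['q'],2))
    cv2.imwrite(f'pics/{f}.png',c['color'][...,::-1]);c=wristc(f+'.npz')
    m=cv2.inRange(cv2.cvtColor(c['color'],cv2.COLOR_RGB2HSV),(5,150,100),(20,255,255))
    k,l,s,ce=cv2.connectedComponentsWithStats(m)
    for i in range(1,k):
        if s[i,4]>150:
            vv,uu=np.nonzero(l==i);p=bydepth(c,np.c_[uu,vv]);hi=(p[:,2]>p[:,2].max()-.004)
            if .17<p[:,2].max()<.21:print(s[i],'zmax',p[:,2].max().round(4),'top',p[hi].mean(0).round(4),'n',hi.sum(),'tool',toolR(o).inv().apply(p[hi].mean(0)-o['eef_pos']).round(4))
    return o,c
E
python3 -c "
from h import *
look('w2')"
```

```text
pos [0.596  0.0928 0.2381] R [[0.719, 0.003, -0.695], [0.695, 0.001, 0.719], [0.002, -1.0, -0.001]] q [-0.57  0.33  0.4   1.7  -0.14  1.13  0.64]
[122 167  46  27 706] zmax 0.19 top [0.477  0.0325 0.1889] n 310 tool [-0.1276  0.0488  0.0394]
[309 210  19  33 491] zmax 0.1899 top [0.5929 0.0948 0.1888] n 288 tool [-0.001   0.0492  0.0036]
[111 307  41  44 812] zmax 0.1901 top [ 0.542  -0.0814  0.1889] n 221 tool [-0.16    0.0489 -0.0878]
[267 344  20  47 622] zmax 0.1901 top [ 0.6573 -0.0233  0.1887] n 176 tool [-0.0366  0.0494 -0.1261]
```

View pics/w2.png

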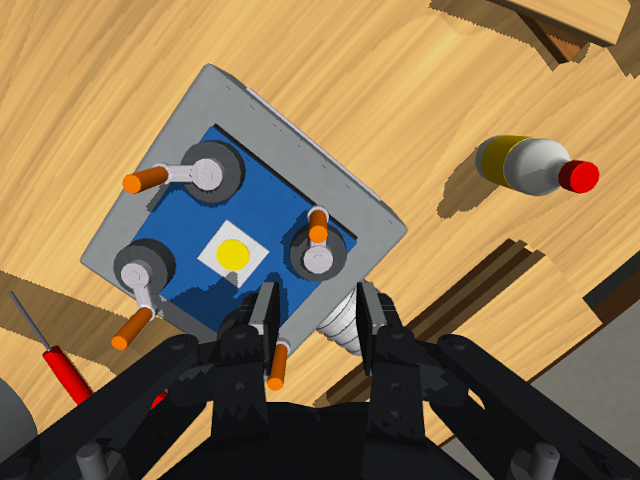

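Emit:
play_rows([
  [[-0.001,0.016,0.003],[0,0,0]],
  [[0,0.016,0],[0,0,0]],
  [[0,0.016,0],[0,0,0]],
  [[0,0.016,0],[0,0,0]],
  [[0,0.016,0],[0,0,0]],
  [[0,0,0],[0,0,0]],
])

```text
t: 3.62
eef_pos: [0.5909, 0.0942, 0.1544]
tool_rot: [0.656, -0.656, -0.263, 0.266]
contact_force: [-1.5, 0.8, -0.7]
gripper_width: 0.409
```

Emit:
play_rows([
  [[0,0,0],[0,0,0]],
  [[0,0,0],[0,0,0]],
  [[0,0,0],[0,0,0]],
  [[0,0,0],[0,0,0]],
  [[0,0,0],[0,0,0]],
], gripper=0.016, grip_force=40)

```text
t: 4.03
eef_pos: [0.5929, 0.095, 0.1571]
tool_rot: [-0.656, 0.656, 0.265, -0.264]
contact_force: [0.8, 0.2, 0.4]
gripper_width: 0.185
```

```bash
cat >> h.py <<'E'
def st():
    o=get_obs();F=toolR(o).inv().apply(o['contact_force']);print('t',round(o['t'],2),'pos',np.round(o['eef_pos'],4),'Ftool',F.round(1),'w',round(o['gripper_width']*85.4,2),'yaw',np.degrees(np.arctan2(*toolR(o).as_matrix()[[1,0],0])).round(1),'q7',np.round(o['q'][6],2));return o
E
python3 -c "
from h import *
st()
look('w3')"
```

```text
t 4.03 pos [0.5929 0.095  0.1571] Ftool [ 0.7 -0.4 -0.5] w 15.83 yaw 43.9 q7 0.66
pos [0.5929 0.095  0.1571] R [[0.72, 0.001, -0.694], [0.694, 0.001, 0.72], [0.001, -1.0, -0.001]] q [-0.55  0.4   0.37  1.8  -0.17  0.97  0.66]
[  36  190   79   46 1826] zmax 0.1901 top [0.4771 0.0331 0.189 ] n 663 tool [-0.1263 -0.0321  0.0358]
[ 306  248   28   58 1187] zmax 0.1901 top [0.5927 0.0948 0.189 ] n 562 tool [-0.0003 -0.0319  0.    ]
```

Emit:
play_rows([
  [[0.004,0.0002,-0.0002],[0,6,0]],
  [[0.004,0.0002,-0.0002],[0,6,0]],
  [[0.004,0.0002,-0.0002],[0,6,0]],
  [[0.004,0.0002,-0.0002],[0,6,0]],
  [[0.004,0.0002,-0.0002],[0,6,0]],
  [[0.004,0.0002,-0.0002],[0,6,0]],
  [[0.004,0.0002,-0.0002],[0,6,0]],
  [[0.004,0.0002,-0.0002],[0,6,0]],
  [[0.004,0.0002,-0.0002],[0,6,0]],
  [[0.004,0.0002,-0.0002],[0,6,0]],
])

```text
t: 4.92
eef_pos: [0.6297, 0.1046, 0.1544]
tool_rot: [0.7, -0.7, 0.1, -0.101]
contact_force: [0.0, 0.1, -0.7]
gripper_width: 0.19
```

```bash
python3 -c "
from h import *
st()"
```

```text
t 4.92 pos [0.6297 0.1046 0.1544] Ftool [-0.   0.7  0.1] w 16.24 yaw -16.3 q7 -0.25
```

```bash
python3 -c "
from h import *
look('w4')"
```

```text
pos [0.6297 0.1046 0.1544] R [[0.96, 0.0, 0.281], [-0.281, 0.0, 0.96], [0.0, -1.0, 0.0]] q [-0.7   0.51  0.61  1.72 -0.34  1.02 -0.25]
```

Emit:
play_rows([
  [[0.004,0.0002,-0.0002],[0,6,0]],
  [[0.004,0.0002,-0.0002],[0,6,0]],
  [[0.004,0.0002,-0.0002],[0,6,0]],
  [[0.004,0.0002,-0.0002],[0,6,0]],
])

```text
t: 5.3
eef_pos: [0.6436, 0.097, 0.1535]
tool_rot: [0.664, -0.664, 0.243, -0.243]
contact_force: [0.8, -0.2, -0.3]
gripper_width: 0.195
```

```bash
python3 -c "
from h import *
st()
look('w5')"
```

```text
t 5.3 pos [0.6436 0.097  0.1535] Ftool [0.8 0.3 0.4] w 16.64 yaw -40.2 q7 -0.59
pos [0.6436 0.097  0.1535] R [[0.764, 0.0, 0.645], [-0.645, 0.0, 0.764], [-0.0, -1.0, 0.0]] q [-0.74  0.56  0.71  1.69 -0.41  1.05 -0.59]
```

View pics/w5.png

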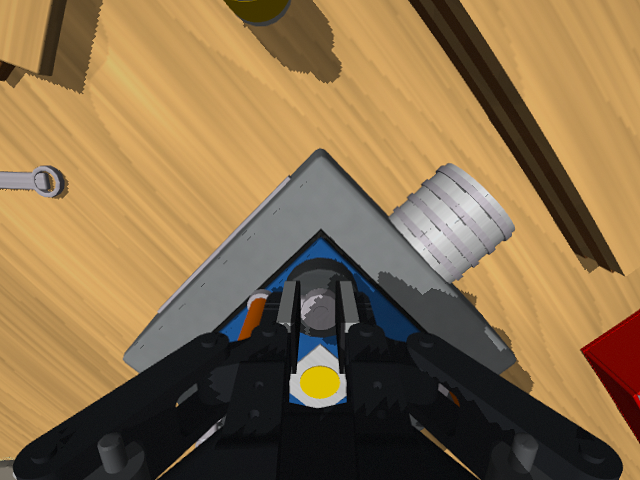

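```bash
python3 -c "
from h import *
for f in ('w3','w4','w5'):
    c=wristc(f+'.npz')
    m=cv2.inRange(cv2.cvtColor(c['color'],cv2.COLOR_RGB2HSV),(5,150,60),(20,255,255))
    k,l,s,ce=cv2.connectedComponentsWithStats(m)
    for i in range(1,k):
        if s[i,4]>50:
            vv,uu=np.nonzero(l==i);p=bydepth(c,np.c_[uu,vv]);print(f,s[i],ce[i].round(0),np.median(p,0).round(4),p[:,2].min().round(3),p[:,2].max().round(3))
# cap positions
c=wristc('w2.npz');print(bydepth(c,[(318,258),(208,174)]).round(4))
c=wristc('w5.npz');print(bydepth(c,[(320,310),(320,382),(255,297)]).round(4))
a=cv2.imread('pics/w4.png')[150:450,150:500]
b=cv2.imread('pics/w3.png')[150:450,150:500]
cv2.imwrite('pics/c34.png',np.hstack([b,a]))
"
```

```text
w3 [ 588    0   52   54 1136] [619.  26.] [nan nan nan] nan nan
w3 [  36  190   79   46 2041] [ 73. 212.] [0.4788 0.0364 0.1779] 0.0 0.19
w3 [ 306  248   28   58 1320] [319. 278.] [0.5903 0.0972 0.1832] 0.143 0.19
w3 [453 329  24  21 123] [466. 339.] [0.8188 0.0997 0.0099] 0.003 0.019
w3 [  42  369   63   64 1429] [ 75. 399.] [ 0.5408 -0.0772  0.1686] 0.001 0.282
w4 [243 277  36  60 908] [259. 304.] [0.5948 0.1002 0.1758] 0.144 0.24
w4 [410 415  21  25 140] [419. 427.] [ 0.6606 -0.018   0.1671] 0.001 0.279
w5 [238 298  28  43 534] [252. 318.] [0.5973 0.0998 0.1663] 0.143 0.24
[[0.6189 0.0682 0.1436]
 [0.5053 0.059  0.1436]]
[[0.6212 0.069  0.1442]
 [0.5675 0.0048 0.1128]
 [0.5949 0.1012 0.1415]]
  return _methods._mean(a, axis=axis, dtype=dtype,
  ret = ret.dtype.type(ret / rcount)
```

View pics/c34.png

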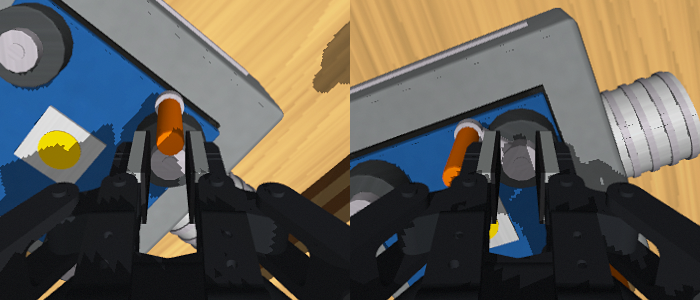

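```bash
python3 -c "
from h import *
c=wristc('w3.npz');w,x,y,z=c['rot'];R=Ro.from_quat([x,y,z,w])
vv,uu=np.mgrid[270:360:4,270:366:4]
p=R.inv().apply(bydepth(c,np.c_[uu.ravel(),vv.ravel()])-c['pos'])
q=(p*1000).round(0).astype(int)
for i,r in enumerate(q.reshape(*uu.shape,3)): print(vv[i,0],' '.join('%d,%d,%d'%tuple(a) for a in r[::1]))
"
```

```text
270 -36,47,-24 -33,48,-24 -30,48,-24 -27,48,-24 -24,48,-24 -21,47,-24 -18,39,-20 -14,33,-17 -12,30,-16 -9,26,-14 -5,-14,4 -3,-18,5 -1,-19,6 1,-19,6 3,-18,5 5,-13,3 10,27,-15 12,31,-16 15,35,-19 19,43,-22 22,48,-24 25,50,-25 30,62,-30 33,63,-31
274 -36,48,-27 -33,48,-27 -30,48,-27 -27,48,-27 -24,48,-27 -21,40,-23 -17,30,-19 -14,26,-17 -11,25,-17 -9,23,-16 -5,-20,4 -3,-23,5 -1,-24,6 1,-24,6 3,-23,5 5,-19,4 9,24,-16 12,25,-17 15,29,-18 18,34,-21 22,43,-25 25,48,-27 28,49,-28 33,62,-34
278 -36,48,-30 -33,47,-30 -30,48,-30 -27,48,-30 -24,47,-30 -20,31,-22 -17,24,-19 -14,24,-19 -11,24,-19 -9,24,-19 -5,-24,4 -3,-28,5 -1,-29,6 1,-29,6 3,-28,5 5,-24,3 10,24,-19 12,24,-19 15,24,-19 18,26,-20 21,35,-24 25,48,-30 28,48,-31 31,49,-31
282 -36,48,-34 -33,48,-34 -30,48,-34 -27,48,-33 -15,-45,11 -13,-45,12 -11,-45,12 -10,-45,11 -11,24,-22 -9,23,-21 -5,-29,4 -3,-31,5 -1,-32,5 1,-32,5 3,-31,5 5,-28,3 10,23,-22 8,-45,12 9,-45,12 11,-45,12 13,-45,12 25,47,-33 28,48,-34 31,48,-34
286 -36,48,-37 -33,48,-37 -30,48,-37 -27,49,-37 -15,-49,12 -13,-49,12 -11,-49,12 -10,-48,11 -11,24,-25 -7,-26,0 -5,-32,3 -3,-32
[... 3785 characters left out ...]
-11,-80,2 -10,-77,0 -17,47,-92 -14,48,-93 -10,48,-93 -8,67,-107 -4,67,-107 -1,67,-107 3,67,-107 6,67,-107 9,67,-107 13,66,-106 7,-67,-7 8,-77,0 8,-83,5 9,-94,12 10,-94,12 11,-94,12 12,-94,12
354 -15,-96,13 -14,-96,12 -13,-96,13 -12,-96,13 -11,-94,11 -11,-80,1 -10,-77,-2 -17,47,-96 -15,67,-111 -11,67,-111 -8,66,-111 -4,67,-111 -1,67,-111 3,67,-111 6,67,-111 9,67,-111 13,67,-111 7,-68,-9 8,-77,-2 8,-84,4 9,-96,12 10,-96,13 11,-96,13 12,-96,12
358 -15,-98,12 -14,-97,12 -13,-98,13 -12,-98,13 -11,-96,11 -11,-80,-1 -10,-77,-3 -18,67,-115 -15,67,-115 -11,67,-116 -8,67,-115 -4,67,-115 -1,67,-115 3,67,-116 6,67,-115 9,68,-116 13,68,-116 7,-68,-11 8,-77,-4 9,-84,2 8,-98,13 9,-98,13 11,-98,13 12,-98,13
```

Emit:
play_rows([
  [[-0.004,-0.0015,-0.0002],[0,-6,0]],
  [[-0.004,-0.0015,-0.0002],[0,-6,0]],
  [[-0.004,-0.0015,-0.0002],[0,-6,0]],
  [[-0.004,-0.0015,-0.0002],[0,-6,0]],
  [[-0.004,-0.0015,-0.0002],[0,-6,0]],
  [[-0.004,-0.0015,-0.0002],[0,-6,0]],
  [[-0.004,-0.0015,-0.0002],[0,-6,0]],
  [[-0.004,-0.0015,-0.0002],[0,-6,0]],
  [[-0.004,-0.0015,-0.0002],[0,-6,0]],
  [[-0.004,-0.0015,-0.0002],[0,-6,0]],
  [[-0.004,-0.0015,-0.0002],[0,-6,0]],
  [[-0.004,-0.0015,-0.0002],[0,-6,0]],
  [[-0.004,-0.0015,-0.0002],[0,-6,0]],
  [[-0.004,-0.0015,-0.0002],[0,-6,0]],
  [[0,0,0],[0,0,0]],
  [[0,0,0],[0,0,0]],
  [[0,0,0],[0,0,0]],
], gripper=0.035)

```text
t: 6.77
eef_pos: [0.5924, 0.0954, 0.1745]
tool_rot: [0.656, -0.656, -0.264, 0.264]
contact_force: [-0.0, -0.4, 0.4]
gripper_width: 0.406
```

```bash
python3 -c "
from h import *
st()
look('w6')"
```

```text
t 6.77 pos [0.5924 0.0954 0.1745] Ftool [-0.3 -0.4 -0.3] w 34.68 yaw 43.9 q7 0.65
pos [0.5924 0.0954 0.1745] R [[0.721, 0.0, -0.693], [0.693, 0.0, 0.721], [0.0, -1.0, -0.0]] q [-0.56  0.39  0.38  1.78 -0.17  1.01  0.65]
[  61  186   69   41 1443] zmax 0.1901 top [0.477  0.0329 0.189 ] n 558 tool [-0.1265 -0.0146  0.035 ]
[307 240  26  50 978] zmax 0.1901 top [0.5926 0.095  0.1889] n 487 tool [-0.0001 -0.0144 -0.0004]
[ 62 382  19  31 177] zmax 0.1903 top [ 0.5397 -0.0815  0.1893] n 160 tool [-0.1606 -0.0149 -0.091 ]
```

Emit:
play_rows([
  [[0.0005,0.012,0],[0,0,0]],
  [[0,0.012,0],[0,0,0]],
  [[0,0.012,0],[0,0,0]],
  [[0,0,0],[0,0,0]],
])

```text
t: 7.15
eef_pos: [0.5903, 0.0953, 0.1346]
tool_rot: [0.656, -0.656, -0.262, 0.267]
contact_force: [-0.7, -0.4, -0.4]
gripper_width: 0.405
```

```bash
python3 -c "
from h import *
st()"
```

```text
t 7.15 pos [0.5903 0.0953 0.1346] Ftool [-0.8  0.4  0.2] w 34.61 yaw 43.9 q7 0.67
```

Emit:
play_rows([
  [[0,0.008,0],[0,0,0]],
  [[0,0.008,0],[0,0,0]],
  [[0,0.007,0],[0,0,0]],
  [[0,0,0],[0,0,0]],
  [[0,0,0],[0,0,0]],
])

```text
t: 7.57
eef_pos: [0.5924, 0.0954, 0.1149]
tool_rot: [0.656, -0.656, -0.264, 0.265]
contact_force: [0.6, 0.1, 0.3]
gripper_width: 0.409
```

Emit:
play_rows([
  [[0,0,0],[0,0,0]],
  [[0,0,0],[0,0,0]],
  [[0,0,0],[0,0,0]],
  [[0,0,0],[0,0,0]],
], gripper=0.016)

```text
t: 7.9
eef_pos: [0.5929, 0.0956, 0.1158]
tool_rot: [0.656, -0.656, -0.265, 0.264]
contact_force: [-0.4, 0.5, -0.5]
gripper_width: 0.188
```

```bash
python3 -c "
from h import *
st()
look('w7')
a=cv2.imread('pics/w7.png')[150:450,150:500]
cv2.imwrite('pics/c7.png',a)"
```

```text
t 7.9 pos [0.5929 0.0956 0.1158] Ftool [0.1 0.5 0.6] w 16.02 yaw 43.9 q7 0.68
pos [0.5929 0.0956 0.1158] R [[0.72, 0.001, -0.694], [0.694, 0.0, 0.72], [0.001, -1.0, -0.0]] q [-0.54  0.45  0.36  1.83 -0.2   0.89  0.68]
[ 302  278   35   83 1754] zmax 0.1902 top [0.5925 0.095  0.189 ] n 915 tool [-0.0007 -0.0732 -0.0001]
  return _methods._mean(a, axis=axis, dtype=dtype,
  ret = ret.dtype.type(ret / rcount)
```

View pics/c7.png

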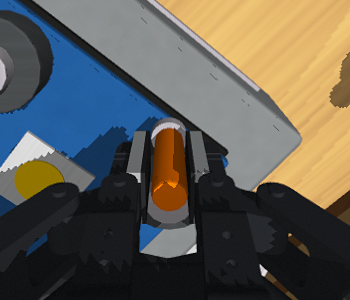

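Emit:
play_rows([
  [[0.004,0.0002,-0.0002],[0,6,0]],
  [[0.004,0.0002,-0.0002],[0,6,0]],
  [[0.004,0.0002,-0.0002],[0,6,0]],
  [[0.004,0.0002,-0.0002],[0,6,0]],
  [[0.004,0.0002,-0.0002],[0,6,0]],
])

```text
t: 8.37
eef_pos: [0.6084, 0.1047, 0.1144]
tool_rot: [0.702, -0.702, -0.083, 0.085]
contact_force: [-5.6, -1.8, 4.3]
gripper_width: 0.19
```

```bash
python3 -c "
from h import *
st()
look('w8')" 2>/dev/null
```

```text
t 8.37 pos [0.6084 0.1047 0.1144] Ftool [-5.9 -4.3 -0.4] w 16.19 yaw 13.6 q7 0.22
pos [0.6084 0.1047 0.1144] R [[0.972, -0.004, -0.235], [0.235, -0.0, 0.972], [-0.003, -1.0, 0.001]] q [-0.63  0.5   0.49  1.79 -0.29  0.92  0.22]
[ 296  278   35   84 2392] zmax 0.1893 top [0.6057 0.1036 0.1882] n 952 tool [-0.0032 -0.0738 -0.0004]
```

Emit:
play_rows([
  [[0.004,0.0002,-0.0002],[0,6,0]],
  [[0.004,0.0002,-0.0002],[0,6,0]],
  [[0.004,0.0002,-0.0002],[0,6,0]],
  [[0.004,0.0002,-0.0002],[0,6,0]],
  [[0.004,0.0002,-0.0002],[0,6,0]],
  [[0.004,0.0002,-0.0002],[0,6,0]],
  [[0.004,0.0002,-0.0002],[0,6,0]],
  [[0.004,0.0002,-0.0002],[0,6,0]],
  [[0.004,0.0002,-0.0002],[0,6,0]],
  [[0.004,0.0002,-0.0002],[0,6,0]],
])

```text
t: 9.25
eef_pos: [0.646, 0.0971, 0.1124]
tool_rot: [0.651, -0.65, 0.278, -0.276]
contact_force: [-3.9, 4.6, 3.4]
gripper_width: 0.191
```

```bash
python3 -c "
from h import *
st()
look('w9')" 2>/dev/null
```

```text
t 9.25 pos [0.646  0.0971 0.1124] Ftool [-6.  -3.4  0.3] w 16.3 yaw -46.2 q7 -0.63
pos [0.646  0.0971 0.1124] R [[0.693, -0.002, 0.721], [-0.721, 0.003, 0.693], [-0.004, -1.0, 0.001]] q [-0.75  0.63  0.74  1.72 -0.5   0.99 -0.63]
[ 296  277   34   83 1311] zmax 0.1877 top [0.6435 0.0978 0.1866] n 818 tool [-0.0025 -0.0741 -0.0013]
```

Emit:
play_rows([
  [[0.004,0.0002,-0.0002],[0,6,0]],
  [[0.004,0.0002,-0.0002],[0,6,0]],
  [[0.004,0.0002,-0.0002],[0,6,0]],
  [[0.004,0.0002,-0.0002],[0,6,0]],
  [[0.004,0.0002,-0.0002],[0,6,0]],
  [[0.004,0.0002,-0.0002],[0,6,0]],
  [[0.004,0.0002,-0.0002],[0,6,0]],
  [[0.004,0.0002,-0.0002],[0,6,0]],
  [[0.004,0.0002,-0.0002],[0,6,0]],
  [[0.004,0.0002,-0.0002],[0,6,0]],
  [[0,0,0],[0,0,0]],
])

```text
t: 10.22
eef_pos: [0.6571, 0.0593, 0.1105]
tool_rot: [0.426, -0.425, 0.565, -0.565]
contact_force: [1.2, 5.2, 1.6]
gripper_width: 0.191
```

```bash
python3 -c "
from h import *
st()
look('w10')" 2>/dev/null
```

```text
t 10.22 pos [0.6571 0.0593 0.1105] Ftool [-5.3 -1.6 -0.3] w 16.28 yaw -106.0 q7 -1.44
pos [0.6571 0.0593 0.1105] R [[-0.276, 0.002, 0.961], [-0.961, 0.002, -0.276], [-0.002, -1.0, 0.001]] q [-0.82  0.75  0.99  1.71 -0.71  1.08 -1.44]
[ 482  228   85   74 2055] zmax 0.19 top [ 0.6597 -0.0239  0.1889] n 1096 tool [ 0.079  -0.0785  0.0255]
[ 296  273   35   82 2182] zmax 0.1854 top [0.6588 0.0598 0.1842] n 945 tool [-0.0011 -0.0737  0.0015]
```

Emit:
play_rows([
  [[0.0026,0.0001,0],[0,4,0]],
  [[0.0026,0.0001,0],[0,4,0]],
  [[0.0026,0.0001,0],[0,4,0]],
  [[0,0,0],[0,0,0]],
  [[0,0,0],[0,0,0]],
])

```text
t: 10.68
eef_pos: [0.6544, 0.0519, 0.1102]
tool_rot: [0.367, -0.365, 0.605, -0.605]
contact_force: [3.5, 5.4, -0.2]
gripper_width: 0.188
```

Emit:
play_rows([
  [[0.0013,0.0001,0],[0,2,0]],
  [[0.0013,0.0001,0],[0,2,0]],
  [[0,0,0],[0,0,0]],
  [[0,0,0],[0,0,0]],
])

```text
t: 11.02
eef_pos: [0.6533, 0.0496, 0.1101]
tool_rot: [0.346, -0.344, 0.617, -0.617]
contact_force: [2.3, 4.4, 0.3]
gripper_width: 0.186
```

```bash
python3 -c "
from h import *
st()" 2>/dev/null
```

```text
t 11.02 pos [0.6533 0.0496 0.1101] Ftool [-5.  -0.3 -0.4] w 15.84 yaw -121.6 q7 -1.66
```

Emit:
play_rows([
  [[0.0013,0.0001,0],[0,2,0]],
  [[0.0013,0.0001,0],[0,2,0]],
  [[0,0,0],[0,0,0]],
  [[0,0,0],[0,0,0]],
])

```text
t: 11.35
eef_pos: [0.652, 0.0473, 0.11]
tool_rot: [0.324, -0.322, 0.629, -0.629]
contact_force: [3.4, 3.3, 2.0]
gripper_width: 0.191
```

Emit:
play_rows([
  [[0.0013,0.0001,0],[0,2,0]],
  [[0.0013,0.0001,0],[0,2,0]],
  [[0,0,0],[0,0,0]],
  [[0,0,0],[0,0,0]],
])

```text
t: 11.68
eef_pos: [0.6506, 0.0452, 0.1098]
tool_rot: [0.302, -0.3, 0.64, -0.64]
contact_force: [3.0, 3.9, 1.2]
gripper_width: 0.189
```

Emit:
play_rows([
  [[0.0013,0.0001,0],[0,2,0]],
  [[0.0013,0.0001,0],[0,2,0]],
  [[0,0,0],[0,0,0]],
  [[0,0,0],[0,0,0]],
])

```text
t: 12.02
eef_pos: [0.649, 0.0431, 0.1097]
tool_rot: [-0.279, 0.277, -0.65, 0.65]
contact_force: [3.6, 3.5, 1.1]
gripper_width: 0.192
```

Emit:
play_rows([
  [[0.0013,0.0001,0],[0,2,0]],
  [[0.0013,0.0001,0],[0,2,0]],
  [[0,0,0],[0,0,0]],
  [[0,0,0],[0,0,0]],
])

```text
t: 12.35
eef_pos: [0.6475, 0.0414, 0.1096]
tool_rot: [-0.257, 0.254, -0.659, 0.659]
contact_force: [4.0, 4.8, 1.0]
gripper_width: 0.188
```

Emit:
play_rows([
  [[0.0013,0.0001,0],[0,2,0]],
  [[0.0013,0.0001,0],[0,2,0]],
  [[0,0,0],[0,0,0]],
  [[0,0,0],[0,0,0]],
])

```text
t: 12.68
eef_pos: [0.6464, 0.0403, 0.1096]
tool_rot: [0.234, -0.231, 0.668, -0.668]
contact_force: [6.2, 5.6, 1.3]
gripper_width: 0.189
```

```bash
python3 -c "
from h import *
st();look('w11')" 2>/dev/null
```

```text
t 12.68 pos [0.6464 0.0403 0.1096] Ftool [-8.4 -1.2 -0.6] w 16.17 yaw -141.6 q7 -1.93
pos [0.6464 0.0403 0.1096] R [[-0.784, 0.005, 0.621], [-0.621, 0.002, -0.784], [-0.005, -1.0, 0.002]] q [-0.87  0.82  1.14  1.75 -0.83  1.13 -1.93]
[ 373  153   63   57 2101] zmax 0.19 top [ 0.6592 -0.0245  0.189 ] n 1537 tool [ 0.0299 -0.0794  0.0589]
[ 296  273   35   82 2330] zmax 0.1842 top [0.6479 0.039  0.1831] n 975 tool [-0.0007 -0.0735  0.0021]
```

Emit:
play_rows([
  [[0.0013,0.0001,0],[0,2,0]],
  [[0.0013,0.0001,0],[0,2,0]],
  [[0,0,0],[0,0,0]],
  [[0,0,0],[0,0,0]],
])

```text
t: 13.07
eef_pos: [0.6452, 0.0393, 0.1097]
tool_rot: [0.212, -0.207, 0.675, -0.675]
contact_force: [8.1, 6.5, 0.7]
gripper_width: 0.192
```

Emit:
play_rows([
  [[0.0009,0,0],[0,1,0]],
  [[0.0009,0,0],[0,1,0]],
  [[0,0,0],[0,0,0]],
  [[0,0,0],[0,0,0]],
  [[0,0,0],[0,0,0]],
])

```text
t: 13.48
eef_pos: [0.6444, 0.0387, 0.1097]
tool_rot: [0.201, -0.195, 0.679, -0.679]
contact_force: [10.5, 7.4, 0.1]
gripper_width: 0.188
```

Emit:
play_rows([
  [[-0.0025,0,0],[0,0,0]],
  [[-0.0025,0,0],[0,0,0]],
  [[0,0,0],[0,0,0]],
])

```text
t: 13.73
eef_pos: [0.6455, 0.0388, 0.1091]
tool_rot: [-0.197, 0.196, -0.679, 0.679]
contact_force: [3.5, 2.9, 2.1]
gripper_width: 0.188
```

Emit:
play_rows([
  [[0,0,0],[0,0,0]],
  [[0,0,0],[0,0,0]],
  [[0,0,0],[0,0,0]],
  [[0,-0.017,0],[0,0,0]],
  [[0,-0.017,0],[0,0,0]],
  [[0,-0.017,0],[0,0,0]],
  [[0,-0.017,0],[0,0,0]],
], gripper=0.035)

```text
t: 14.32
eef_pos: [0.644, 0.0375, 0.1786]
tool_rot: [-0.194, 0.194, -0.68, 0.68]
contact_force: [-0.5, -0.2, -0.8]
gripper_width: 0.409
```

Emit:
play_rows([
  [[0,0,0],[0,-7,0]],
  [[0,0,0],[0,-7,0]],
  [[0,0,0],[0,-7,0]],
  [[0,0,0],[0,-7,0]],
  [[0,0,0],[0,-7,0]],
  [[0,0,0],[0,-7,0]],
  [[0,0,0],[0,-7,0]],
  [[0,0,0],[0,-7,0]],
  [[0,0,0],[0,-7,0]],
  [[0,0,0],[0,-7,0]],
  [[0,0,0],[0,-7,0]],
  [[0,0,0],[0,-7,0]],
  [[0,0,0],[0,-7,0]],
  [[0,0,0],[0,-7,0]],
  [[0,0,0],[0,-7,0]],
  [[0,0,0],[0,-7,0]],
  [[0,0,0],[0,-7,0]],
  [[0,0,0],[0,-7,0]],
  [[0,0,0],[0,-7,0]],
  [[0,0,0],[0,-7,0]],
])

```text
t: 15.98
eef_pos: [0.6442, 0.0369, 0.1778]
tool_rot: [-0.705, 0.706, -0.048, 0.048]
contact_force: [0.5, -0.6, 0.6]
gripper_width: 0.406
```

```bash
cat >> h.py <<'E'
def goto(xy,z,yaw):
    o=st();R=toolR(o);th=np.degrees(np.arctan2(*R.as_matrix()[[1,0],0]));print('turn y',(th-yaw).round(1),'shift',R.inv().apply([xy[0]-o['eef_pos'][0],xy[1]-o['eef_pos'][1],z-o['eef_pos'][2]]).round(4))
    a=np.radians(yaw);X=np.array([np.cos(a),np.sin(a)]);d=np.array(xy)-o['eef_pos'][:2];print('after turn: x',(d@X).round(4),'z',(d@[-X[1],X[0]]).round(4))
E
python3 -c "
from h import *
goto((.5420,-.0818),.178,47.6)"
```

```text
t 15.98 pos [0.6442 0.0369 0.1778] Ftool [ 0.6 -0.6 -0.5] w 34.68 yaw -7.8 q7 -0.01
turn y -55.4 shift [-8.520e-02 -1.000e-04 -1.315e-01]
after turn: x -0.1566 z -0.0046
```

Emit:
play_rows([
  [[0,0,0],[0,-6.93,0]],
  [[0,0,0],[0,-6.93,0]],
  [[0,0,0],[0,-6.93,0]],
  [[0,0,0],[0,-6.93,0]],
  [[0,0,0],[0,-6.93,0]],
  [[0,0,0],[0,-6.93,0]],
  [[0,0,0],[0,-6.93,0]],
  [[0,0,0],[0,-6.93,0]],
  [[-0.0224,0,-0.0007],[0,0,0]],
  [[-0.0224,0,-0.0007],[0,0,0]],
  [[-0.0224,0,-0.0007],[0,0,0]],
  [[-0.0224,0,-0.0006],[0,0,0]],
  [[-0.0224,0,-0.0006],[0,0,0]],
  [[-0.0224,0,-0.0006],[0,0,0]],
  [[-0.0224,0,-0.0006],[0,0,0]],
  [[0,0,0],[0,0,0]],
  [[0,0,0],[0,0,0]],
  [[0,0,0],[0,0,0]],
])

```text
t: 17.48
eef_pos: [0.5419, -0.0802, 0.1774]
tool_rot: [-0.647, 0.648, 0.284, -0.284]
contact_force: [0.1, 0.7, 0.9]
gripper_width: 0.41
```

```bash
python3 -c "
from h import *
st();look('w12')" 2>/dev/null
```

```text
t 17.48 pos [ 0.5419 -0.0802  0.1774] Ftool [ 0.5 -0.9  0.4] w 35.01 yaw 47.4 q7 1.01
pos [ 0.5419 -0.0802  0.1774] R [[0.678, 0.001, -0.736], [0.736, -0.0, 0.678], [0.001, -1.0, -0.001]] q [-0.33  0.3   0.44  1.9  -0.15  0.97  1.01]
[391   1  31  33 743] zmax 0.1901 top [0.4767 0.0314 0.189 ] n 742 tool [ 0.0379 -0.0117  0.1235]
[542 228  64  44 805] zmax 0.1839 top [0.6446 0.0388 0.1829] n 395 tool [ 0.1571 -0.0054  0.005 ]
[304 240  25  50 977] zmax 0.1901 top [ 0.5413 -0.0821  0.1891] n 481 tool [-0.0018 -0.0117 -0.0009]
[481 300  51  56 890] zmax 0.1896 top [ 0.6571 -0.0241  0.1886] n 364 tool [ 0.1193 -0.0111 -0.0468]
```

Emit:
play_rows([
  [[-0.001,0.012,-0.001],[0,0,0]],
  [[0,0.012,0],[0,0,0]],
  [[0,0.012,0],[0,0,0]],
  [[0,0.012,0],[0,0,0]],
  [[0,0.007,0],[0,0,0]],
  [[0,0.007,0],[0,0,0]],
  [[0,0,0],[0,0,0]],
])

```text
t: 18.12
eef_pos: [0.541, -0.0809, 0.1135]
tool_rot: [0.648, -0.647, -0.284, 0.285]
contact_force: [-0.4, 0.2, 0.7]
gripper_width: 0.408
```

Emit:
play_rows([
  [[0,0,0],[0,0,0]],
  [[0,0,0],[0,0,0]],
  [[0,0,0],[0,0,0]],
  [[0,0,0],[0,0,0]],
], gripper=0.016)

```text
t: 18.45
eef_pos: [0.5419, -0.0815, 0.1153]
tool_rot: [-0.647, 0.648, 0.284, -0.284]
contact_force: [-0.7, -0.5, 0.4]
gripper_width: 0.188
```

```bash
python3 -c "
from h import *
st();look('w13')" 2>/dev/null
```

```text
t 18.45 pos [ 0.5419 -0.0815  0.1153] Ftool [-0.9 -0.4  0.2] w 16.05 yaw 47.4 q7 1.05
pos [ 0.5419 -0.0815  0.1153] R [[0.677, 0.001, -0.736], [0.736, 0.0, 0.677], [0.001, -1.0, -0.001]] q [-0.3   0.38  0.42  1.96 -0.2   0.84  1.05]
[ 300  278   37   85 2136] zmax 0.1902 top [ 0.5411 -0.0821  0.1891] n 966 tool [-0.0009 -0.0739  0.0002]
```

Emit:
play_rows([
  [[-0.004,0.0002,0.0002],[0,6,0]],
  [[-0.004,0.0002,0.0002],[0,6,0]],
  [[-0.004,0.0002,0.0002],[0,6,0]],
  [[-0.004,0.0002,0.0002],[0,6,0]],
  [[-0.004,0.0002,0.0002],[0,6,0]],
  [[-0.004,0.0002,0.0002],[0,6,0]],
  [[-0.004,0.0002,0.0002],[0,6,0]],
  [[-0.004,0.0002,0.0002],[0,6,0]],
  [[-0.004,0.0002,0.0002],[0,6,0]],
  [[-0.004,0.0002,0.0002],[0,6,0]],
  [[-0.004,0.0002,0.0002],[0,6,0]],
  [[-0.004,0.0002,0.0002],[0,6,0]],
])

```text
t: 19.5
eef_pos: [0.4999, -0.091, 0.1133]
tool_rot: [0.69, -0.69, 0.151, -0.155]
contact_force: [5.3, -1.6, -2.8]
gripper_width: 0.183
```

```bash
python3 -c "
from h import *
st();look('w14')" 2>/dev/null
```

```text
t 19.5 pos [ 0.4999 -0.091   0.1133] Ftool [5.5 2.8 0.8] w 15.61 yaw -24.9 q7 -0.03
pos [ 0.4999 -0.091   0.1133] R [[0.907, 0.005, 0.421], [-0.421, -0.001, 0.907], [0.005, -1.0, 0.001]] q [-0.54  0.37  0.74  2.07 -0.34  0.82 -0.03]
[  47   13  103   48 1786] zmax 0.1902 top [0.4772 0.0316 0.1891] n 1645 tool [-0.0719 -0.0761  0.1017]
[ 305  277   35   84 2289] zmax 0.1881 top [ 0.5003 -0.092   0.187 ] n 945 tool [ 0.0011 -0.0737 -0.0006]
```

Emit:
play_rows([
  [[-0.004,0.0002,0.0002],[0,6,0]],
  [[-0.004,0.0002,0.0002],[0,6,0]],
  [[-0.004,0.0002,0.0002],[0,6,0]],
  [[-0.004,0.0002,0.0002],[0,6,0]],
  [[-0.004,0.0002,0.0002],[0,6,0]],
  [[-0.004,0.0002,0.0002],[0,6,0]],
  [[-0.004,0.0002,0.0002],[0,6,0]],
  [[-0.004,0.0002,0.0002],[0,6,0]],
  [[-0.004,0.0002,0.0002],[0,6,0]],
  [[-0.004,0.0002,0.0002],[0,6,0]],
  [[-0.004,0.0002,0.0002],[0,6,0]],
  [[-0.004,0.0002,0.0002],[0,6,0]],
  [[-0.004,0.0002,0.0002],[0,6,0]],
  [[0,0,0],[0,0,0]],
  [[0,0,0],[0,0,0]],
])

```text
t: 20.8
eef_pos: [0.4761, -0.0482, 0.1099]
tool_rot: [-0.443, 0.443, -0.551, 0.552]
contact_force: [-0.0, -3.4, 3.1]
gripper_width: 0.186
```

```bash
python3 -c "
from h import *
st();look('w15')" 2>/dev/null
```

```text
t 20.8 pos [ 0.4761 -0.0482  0.1099] Ftool [ 3.4 -3.1  0.7] w 15.93 yaw -102.4 q7 -1.21
pos [ 0.4761 -0.0482  0.1099] R [[-0.215, 0.0, 0.977], [-0.977, -0.001, -0.215], [0.001, -1.0, 0.001]] q [-0.91  0.48  1.13  2.14 -0.58  0.87 -1.21]
[ 304  272   36   83 2312] zmax 0.1852 top [ 0.4776 -0.0509  0.1842] n 1009 tool [ 0.0024 -0.0742  0.0021]
```

Emit:
play_rows([
  [[-0.0026,0.0001,0.0001],[0,4,0]],
  [[-0.0026,0.0001,0.0001],[0,4,0]],
  [[-0.0026,0.0001,0.0001],[0,4,0]],
  [[0,0,0],[0,0,0]],
  [[0,0,0],[0,0,0]],
])

```text
t: 21.27
eef_pos: [0.4782, -0.0405, 0.1094]
tool_rot: [0.383, -0.383, 0.595, -0.595]
contact_force: [-2.5, -3.9, 2.4]
gripper_width: 0.188
```

Emit:
play_rows([
  [[-0.0013,0.0001,0],[0,2,0]],
  [[-0.0013,0.0001,0],[0,2,0]],
  [[0,0,0],[0,0,0]],
  [[0,0,0],[0,0,0]],
])

```text
t: 21.6
eef_pos: [0.4792, -0.0381, 0.1092]
tool_rot: [0.361, -0.362, 0.608, -0.608]
contact_force: [-3.3, -4.5, 3.1]
gripper_width: 0.192
```

```bash
python3 -c "
from h import *
print(st()['q'])" 2>/dev/null
```

```text
t 21.6 pos [ 0.4792 -0.0381  0.1092] Ftool [ 5.5 -3.1 -0.8] w 16.39 yaw -118.5 q7 -1.44
[-0.95515825  0.53670692  1.2004405   2.13798187 -0.65107202  0.90520996
 -1.43683435]
```

Emit:
play_rows([
  [[-0.0013,0.0001,0],[0,2,0]],
  [[-0.0013,0.0001,0],[0,2,0]],
  [[0,0,0],[0,0,0]],
  [[0,0,0],[0,0,0]],
])

```text
t: 21.93
eef_pos: [0.4803, -0.0362, 0.109]
tool_rot: [0.34, -0.34, 0.62, -0.62]
contact_force: [-3.5, -5.8, 4.5]
gripper_width: 0.188
```

Emit:
play_rows([
  [[-0.0013,0,0],[0,2,0]],
  [[-0.0013,0,0],[0,2,0]],
  [[0,0,0],[0,0,0]],
  [[0,0,0],[0,0,0]],
])

```text
t: 22.27
eef_pos: [0.4811, -0.0346, 0.1089]
tool_rot: [-0.317, 0.319, -0.632, 0.632]
contact_force: [-5.0, -7.0, 5.4]
gripper_width: 0.193
```

Emit:
play_rows([
  [[-0.0014,0,0],[0,2,0]],
  [[-0.0014,0,0],[0,2,0]],
  [[0,0,0],[0,0,0]],
  [[0,0,0],[0,0,0]],
])

```text
t: 22.6
eef_pos: [0.4821, -0.033, 0.1089]
tool_rot: [-0.294, 0.296, -0.642, 0.643]
contact_force: [-6.7, -7.9, 6.1]
gripper_width: 0.188
```

```bash
python3 -c "
from h import *
print(st()['q'])" 2>/dev/null
```

```text
t 22.6 pos [ 0.4821 -0.033   0.1089] Ftool [10.4 -6.1  0. ] w 16.02 yaw -130.6 q7 -1.61
[-0.98280315  0.5863244   1.24886666  2.1318356  -0.70534875  0.93907421
 -1.60508561]
```

Emit:
play_rows([
  [[-0.0009,0,0],[0,1,0]],
  [[-0.0009,0,0],[0,1,0]],
  [[0,0,0],[0,0,0]],
  [[0,0,0],[0,0,0]],
  [[0,0,0],[0,0,0]],
])

```text
t: 23.02
eef_pos: [0.4827, -0.0321, 0.1088]
tool_rot: [-0.283, 0.285, -0.647, 0.648]
contact_force: [-8.4, -9.4, 7.6]
gripper_width: 0.184
```

Emit:
play_rows([
  [[0.0025,0,0],[0,0,0]],
  [[0.0025,0,0],[0,0,0]],
  [[0,0,0],[0,0,0]],
])

```text
t: 23.27
eef_pos: [0.4814, -0.033, 0.1088]
tool_rot: [0.285, -0.284, 0.648, -0.647]
contact_force: [-2.8, -3.6, 2.1]
gripper_width: 0.184
```

Emit:
play_rows([
  [[0,0,0],[0,0,0]],
  [[0,0,0],[0,0,0]],
  [[0,0,0],[0,0,0]],
  [[0,-0.017,0],[0,0,0]],
  [[0,-0.017,0],[0,0,0]],
  [[0,-0.017,0],[0,0,0]],
  [[0,-0.017,0],[0,0,0]],
], gripper=0.035)

```text
t: 23.85
eef_pos: [0.4819, -0.0329, 0.1776]
tool_rot: [0.284, -0.284, 0.647, -0.647]
contact_force: [-0.3, 0.8, 1.1]
gripper_width: 0.413
```

Emit:
play_rows([
  [[0,0,0],[0,-7,0]],
  [[0,0,0],[0,-7,0]],
  [[0,0,0],[0,-7,0]],
  [[0,0,0],[0,-7,0]],
  [[0,0,0],[0,-7,0]],
  [[0,0,0],[0,-7,0]],
  [[0,0,0],[0,-7,0]],
  [[0,0,0],[0,-7,0]],
  [[0,0,0],[0,-7,0]],
  [[0,0,0],[0,-7,0]],
  [[0,0,0],[0,-7,0]],
  [[0,0,0],[0,-7,0]],
  [[0,0,0],[0,-7,0]],
  [[0,0,0],[0,-7,0]],
  [[0,0,0],[0,-7,0]],
  [[0,0,0],[0,-7,0]],
  [[0,0,0],[0,-7,0]],
  [[0,0,0],[0,-7,0]],
  [[0,0,0],[0,-7,0]],
  [[0,0,0],[0,-7,0]],
])

```text
t: 25.52
eef_pos: [0.482, -0.0329, 0.1771]
tool_rot: [0.706, -0.705, -0.048, 0.048]
contact_force: [-0.4, 0.4, -0.1]
gripper_width: 0.41
```

```bash
python3 -c "
from h import *
goto((.4770,.0320),.178,134.5);print(get_obs()['q'])" 2>/dev/null
```

```text
t 25.52 pos [ 0.482  -0.0329  0.1771] Ftool [-0.4  0.1  0.5] w 34.99 yaw 7.8 q7 0.28
turn y -126.7 shift [ 0.0038 -0.0009  0.065 ]
after turn: x 0.0498 z -0.0419
[-0.73130093  0.21093765  0.77792194  2.05612322 -0.18329921  0.94192445
  0.27932373]
```

Emit:
play_rows([
  [[0,0,0],[0,-7.04,0]],
  [[0,0,0],[0,-7.04,0]],
  [[0,0,0],[0,-7.04,0]],
  [[0,0,0],[0,-7.04,0]],
  [[0,0,0],[0,-7.04,0]],
  [[0,0,0],[0,-7.04,0]],
  [[0,0,0],[0,-7.04,0]],
  [[0,0,0],[0,-7.04,0]],
  [[0,0,0],[0,-7.04,0]],
  [[0,0,0],[0,-7.04,0]],
  [[0,0,0],[0,-7.04,0]],
  [[0,0,0],[0,-7.04,0]],
  [[0,0,0],[0,-7.04,0]],
  [[0,0,0],[0,-7.04,0]],
  [[0,0,0],[0,-7.04,0]],
  [[0,0,0],[0,-7.04,0]],
  [[0,0,0],[0,-7.04,0]],
  [[0,0,0],[0,-7.04,0]],
  [[0.0166,0,-0.014],[0,0,0]],
  [[0.0166,0,-0.014],[0,0,0]],
])

```text
t: 27.18
eef_pos: [0.479, 0.0097, 0.1771]
tool_rot: [-0.276, 0.277, 0.651, -0.651]
contact_force: [-0.2, 0.3, -0.4]
gripper_width: 0.407
```

Emit:
play_rows([
  [[0.0166,0,-0.014],[0,0,0]],
  [[0,0,0],[0,0,0]],
  [[0,0,0],[0,0,0]],
  [[0,0,0],[0,0,0]],
])

```text
t: 27.52
eef_pos: [0.4774, 0.0313, 0.177]
tool_rot: [0.276, -0.276, -0.651, 0.651]
contact_force: [-0.1, 0.1, -0.1]
gripper_width: 0.407
```

```bash
python3 -c "
from h import *
st();look('w16')" 2>/dev/null
```

```text
t 27.52 pos [0.4774 0.0313 0.177 ] Ftool [ 0.1  0.1 -0.1] w 34.74 yaw 134.1 q7 2.23
pos [0.4774 0.0313 0.177 ] R [[-0.696, -0.0, -0.718], [0.718, -0.0, -0.696], [-0.0, -1.0, 0.0]] q [-0.53  0.17  0.38  2.05 -0.08  0.94  2.23]
[203 168  34  37 570] zmax 0.1846 top [ 0.4812 -0.0373  0.1837] n 501 tool [-0.0519 -0.0067  0.045 ]
[306 237  25  49 732] zmax 0.1899 top [0.476  0.0309 0.1889] n 459 tool [ 0.0007 -0.0119  0.0012]
[ 53 354  57  56 824] zmax 0.1895 top [ 0.6567 -0.0242  0.1885] n 295 tool [-0.1646 -0.0115 -0.0901]
```

Emit:
play_rows([
  [[0.0015,0.012,0.001],[0,0,0]],
  [[0,0.012,0],[0,0,0]],
  [[0,0.012,0],[0,0,0]],
  [[0,0.012,0],[0,0,0]],
  [[0,0.007,0],[0,0,0]],
  [[0,0.0065,0],[0,0,0]],
  [[0,0,0],[0,0,0]],
])

```text
t: 28.15
eef_pos: [0.4749, 0.0313, 0.1146]
tool_rot: [0.277, -0.276, -0.651, 0.651]
contact_force: [-0.3, 0.2, 0.5]
gripper_width: 0.408
```

Emit:
play_rows([
  [[0,0,0],[0,0,0]],
  [[0,0,0],[0,0,0]],
  [[0,0,0],[0,0,0]],
  [[0,0,0],[0,0,0]],
], gripper=0.016)

```text
t: 28.48
eef_pos: [0.4761, 0.0319, 0.116]
tool_rot: [-0.275, 0.276, 0.651, -0.651]
contact_force: [1.4, -0.6, 0.2]
gripper_width: 0.187
```

```bash
python3 -c "
from h import *
st();look('w17')" 2>/dev/null
```

```text
t 28.48 pos [0.4761 0.0319 0.116 ] Ftool [-1.4 -0.2 -0.6] w 15.99 yaw 134.1 q7 2.27
pos [0.4761 0.0319 0.116 ] R [[-0.696, 0.001, -0.718], [0.718, 0.0, -0.696], [-0.001, -1.0, -0.001]] q [-0.51  0.26  0.36  2.11 -0.13  0.79  2.27]
[ 146  186   69   59 1695] zmax 0.1847 top [ 0.4809 -0.0373  0.1836] n 1083 tool [-0.0531 -0.0676  0.0447]
[ 297  277   36   83 2212] zmax 0.1898 top [0.4758 0.0305 0.1888] n 951 tool [-0.0008 -0.0728  0.0011]
```

Emit:
play_rows([
  [[0.004,0.0002,-0.0002],[0,6,0]],
  [[0.004,0.0002,-0.0002],[0,6,0]],
  [[0.004,0.0002,-0.0002],[0,6,0]],
  [[0.004,0.0002,-0.0002],[0,6,0]],
  [[0.004,0.0002,-0.0002],[0,6,0]],
  [[0.004,0.0002,-0.0002],[0,6,0]],
  [[0.004,0.0002,-0.0002],[0,6,0]],
  [[0.004,0.0002,-0.0002],[0,6,0]],
  [[0.004,0.0002,-0.0002],[0,6,0]],
  [[0.004,0.0002,-0.0002],[0,6,0]],
  [[0.004,0.0002,-0.0002],[0,6,0]],
  [[0.004,0.0002,-0.0002],[0,6,0]],
])

```text
t: 29.53
eef_pos: [0.4686, 0.0753, 0.1133]
tool_rot: [-0.607, 0.607, 0.362, -0.363]
contact_force: [-2.8, -5.5, 4.2]
gripper_width: 0.184
```

```bash
python3 -c "
from h import *
st();look('w18')" 2>/dev/null
```

```text
t 29.53 pos [0.4686 0.0753 0.1133] Ftool [-6.2 -4.2 -0.1] w 15.73 yaw 61.7 q7 1.02
pos [0.4686 0.0753 0.1133] R [[0.474, -0.001, -0.881], [0.881, -0.001, 0.474], [-0.001, -1.0, 0.0]] q [-0.8   0.28  0.6   2.13 -0.22  0.79  1.02]
[297 334  33  29 772] zmax 0.1877 top [0.4685 0.0722 0.1869] n 771 tool [-0.0029 -0.0736 -0.0013]
```

Emit:
play_rows([
  [[0.004,0.0002,-0.0002],[0,6,0]],
  [[0.004,0.0002,-0.0002],[0,6,0]],
  [[0.004,0.0002,-0.0002],[0,6,0]],
  [[0.004,0.0002,-0.0002],[0,6,0]],
  [[0.004,0.0002,-0.0002],[0,6,0]],
  [[0.004,0.0002,-0.0002],[0,6,0]],
  [[0.004,0.0002,-0.0002],[0,6,0]],
  [[0.004,0.0002,-0.0002],[0,6,0]],
  [[0.004,0.0002,-0.0002],[0,6,0]],
  [[0.004,0.0002,-0.0002],[0,6,0]],
  [[0.004,0.0002,-0.0002],[0,6,0]],
  [[0.004,0.0002,-0.0002],[0,6,0]],
  [[0.004,0.0002,-0.0002],[0,6,0]],
  [[0,0,0],[0,0,0]],
  [[0,0,0],[0,0,0]],
])

```text
t: 30.83
eef_pos: [0.5124, 0.0961, 0.1102]
tool_rot: [0.701, -0.701, 0.097, -0.095]
contact_force: [-3.6, 1.0, 3.0]
gripper_width: 0.188
```

```bash
python3 -c "
from h import *
st();look('w19')" 2>/dev/null
```

```text
t 30.83 pos [0.5124 0.0961 0.1102] Ftool [-3.8 -3.   0. ] w 16.08 yaw -15.6 q7 -0.1
pos [0.5124 0.0961 0.1102] R [[0.963, -0.002, 0.27], [-0.27, 0.0, 0.963], [-0.002, -1.0, -0.0]] q [-1.    0.46  0.9   2.04 -0.48  0.87 -0.1 ]
[ 296  277   35   83 2139] zmax 0.1855 top [0.5098 0.0967 0.1842] n 938 tool [-0.0028 -0.074  -0.0002]
[ 579  304   61   60 1425] zmax 0.1773 top [0.6403 0.0428 0.1748] n 64 tool [ 0.1374 -0.0648 -0.0169]
```

Emit:
play_rows([
  [[0.0026,0.0001,-0.0001],[0,4,0]],
  [[0.0026,0.0001,-0.0001],[0,4,0]],
  [[0.0026,0.0001,-0.0001],[0,4,0]],
  [[0,0,0],[0,0,0]],
  [[0,0,0],[0,0,0]],
])

```text
t: 31.3
eef_pos: [0.5199, 0.0931, 0.11]
tool_rot: [0.687, -0.687, 0.169, -0.169]
contact_force: [-4.5, 3.2, 1.3]
gripper_width: 0.184
```

Emit:
play_rows([
  [[0.0013,0.0001,0],[0,2,0]],
  [[0.0013,0.0001,0],[0,2,0]],
  [[0,0,0],[0,0,0]],
  [[0,0,0],[0,0,0]],
])

```text
t: 31.63
eef_pos: [0.5224, 0.0918, 0.1099]
tool_rot: [0.68, -0.68, 0.193, -0.193]
contact_force: [-3.4, 3.4, 2.1]
gripper_width: 0.188
```

Emit:
play_rows([
  [[0.0013,0.0001,0],[0,2,0]],
  [[0.0013,0.0001,0],[0,2,0]],
  [[0,0,0],[0,0,0]],
  [[0,0,0],[0,0,0]],
])

```text
t: 31.97
eef_pos: [0.5248, 0.0904, 0.1097]
tool_rot: [0.673, -0.673, 0.217, -0.216]
contact_force: [-3.2, 2.6, 1.5]
gripper_width: 0.186
```

Emit:
play_rows([
  [[0.0013,0.0001,0],[0,2,0]],
  [[0.0013,0.0001,0],[0,2,0]],
  [[0,0,0],[0,0,0]],
  [[0,0,0],[0,0,0]],
])

```text
t: 32.3
eef_pos: [0.527, 0.0888, 0.1096]
tool_rot: [0.665, -0.665, 0.24, -0.24]
contact_force: [-3.8, 3.7, 1.5]
gripper_width: 0.189
```

Emit:
play_rows([
  [[0.0013,0.0001,0],[0,2,0]],
  [[0.0013,0.0001,0],[0,2,0]],
  [[0,0,0],[0,0,0]],
  [[0,0,0],[0,0,0]],
])

```text
t: 32.63
eef_pos: [0.5291, 0.0871, 0.1094]
tool_rot: [0.657, -0.656, 0.263, -0.263]
contact_force: [-4.4, 3.9, 2.4]
gripper_width: 0.189
```

Emit:
play_rows([
  [[0.0013,0.0001,0],[0,2,0]],
  [[0.0013,0.0001,0],[0,2,0]],
  [[0,0,0],[0,0,0]],
  [[0,0,0],[0,0,0]],
])

```text
t: 32.97
eef_pos: [0.5311, 0.0853, 0.1093]
tool_rot: [0.647, -0.647, 0.286, -0.286]
contact_force: [-3.2, 4.5, 2.1]
gripper_width: 0.188
```

Emit:
play_rows([
  [[0.0013,0.0001,0],[0,2,0]],
  [[0.0013,0.0001,0],[0,2,0]],
  [[0,0,0],[0,0,0]],
  [[0,0,0],[0,0,0]],
])

```text
t: 33.3
eef_pos: [0.5327, 0.0836, 0.1091]
tool_rot: [0.637, -0.636, 0.308, -0.308]
contact_force: [-4.7, 5.1, 2.6]
gripper_width: 0.184
```

```bash
python3 -c "
from h import *
st();look('w20')" 2>/dev/null
```

```text
t 33.3 pos [0.5327 0.0836 0.1091] Ftool [-6.9 -2.6 -0.5] w 15.69 yaw -51.7 q7 -0.56
pos [0.5327 0.0836 0.1091] R [[0.62, 0.0, 0.784], [-0.784, 0.001, 0.62], [-0.001, -1.0, 0.001]] q [-1.04  0.57  1.05  2.01 -0.62  0.93 -0.56]
[ 537  147  103   49 3249] zmax 0.1843 top [0.6439 0.0418 0.1829] n 939 tool [ 0.1017 -0.0738  0.0612]
[ 296  274   34   83 1594] zmax 0.1842 top [0.5319 0.0858 0.1832] n 920 tool [-0.0023 -0.0741  0.0007]
```

Emit:
play_rows([
  [[0.0013,0,0],[0,2,0]],
  [[0.0013,0,0],[0,2,0]],
  [[0,0,0],[0,0,0]],
  [[0,0,0],[0,0,0]],
])

```text
t: 33.68
eef_pos: [0.5339, 0.0824, 0.109]
tool_rot: [0.626, -0.625, 0.33, -0.329]
contact_force: [-5.2, 6.5, 5.1]
gripper_width: 0.19
```

Emit:
play_rows([
  [[0.0014,0,0],[0,2,0]],
  [[0.0014,0,0],[0,2,0]],
  [[0,0,0],[0,0,0]],
  [[0,0,0],[0,0,0]],
])

```text
t: 34.02
eef_pos: [0.5351, 0.081, 0.109]
tool_rot: [0.614, -0.613, 0.352, -0.35]
contact_force: [-5.7, 8.0, 4.8]
gripper_width: 0.19
```

Emit:
play_rows([
  [[0.0013,0,0],[0,2,0]],
  [[0.0013,0,0],[0,2,0]],
  [[0,0,0],[0,0,0]],
  [[0,0,0],[0,0,0]],
  [[0,0,0],[0,0,0]],
])

```text
t: 34.43
eef_pos: [0.5363, 0.0798, 0.1089]
tool_rot: [0.602, -0.6, 0.374, -0.371]
contact_force: [-7.4, 11.4, 6.2]
gripper_width: 0.186
```

```bash
python3 -c "
from h import *
st()" 2>/dev/null
```

```text
t 34.43 pos [0.5363 0.0798 0.1089] Ftool [-13.5  -6.1  -1.5] w 15.86 yaw -63.5 q7 -0.72
```

Emit:
play_rows([
  [[-0.0025,0,0],[0,0,0]],
  [[-0.0025,0,0],[0,0,0]],
  [[0,0,0],[0,0,0]],
])

```text
t: 34.68
eef_pos: [0.5353, 0.081, 0.1091]
tool_rot: [0.601, -0.6, 0.373, -0.374]
contact_force: [-2.1, 4.3, 1.5]
gripper_width: 0.184
```

Emit:
play_rows([
  [[0,0,0],[0,0,0]],
  [[0,0,0],[0,0,0]],
  [[0,0,0],[0,0,0]],
  [[0,-0.017,0],[0,0,0]],
  [[0,-0.017,0],[0,0,0]],
  [[0,-0.017,0],[0,0,0]],
  [[0,-0.017,0],[0,0,0]],
], gripper=0.035)

```text
t: 35.27
eef_pos: [0.5351, 0.0797, 0.1778]
tool_rot: [-0.6, 0.6, -0.374, 0.375]
contact_force: [0.9, -1.4, -0.3]
gripper_width: 0.408
```

Emit:
play_rows([
  [[0,0,0],[0,-7,0]],
  [[0,0,0],[0,-7,0]],
  [[0,0,0],[0,-7,0]],
  [[0,0,0],[0,-7,0]],
  [[0,0,0],[0,-7,0]],
  [[0,0,0],[0,-7,0]],
  [[0,0,0],[0,-7,0]],
  [[0,0,0],[0,-7,0]],
  [[0,0,0],[0,-7,0]],
  [[0,0,0],[0,-7,0]],
  [[0,0,0],[0,-7,0]],
  [[0,0,0],[0,-7,0]],
  [[0,0,0],[0,-7,0]],
  [[0,0,0],[0,-7,0]],
  [[0,0,0],[0,-7,0]],
  [[0,0,0],[0,-7,0]],
  [[0,0,0],[0,-7,0]],
  [[0,0,0],[0,-7,0]],
  [[0,0,0],[0,-7,0]],
  [[0,0,0],[0,-7,0]],
])

```text
t: 36.93
eef_pos: [0.5352, 0.0797, 0.177]
tool_rot: [-0.555, 0.556, 0.437, -0.437]
contact_force: [-0.9, -0.1, 0.1]
gripper_width: 0.412
```

```bash
python3 -c "
from h import *
goto((.6580,-.0240),.178,131.4);print(get_obs()['q'])" 2>/dev/null
```

```text
t 36.93 pos [0.5352 0.0797 0.177 ] Ftool [-0.3 -0.1  0.9] w 35.15 yaw 76.4 q7 1.27
turn y -55.0 shift [-0.0718 -0.0008 -0.1437]
after turn: x -0.159 z -0.0236
[-0.74710942  0.30349982  0.59385624  1.92407655 -0.20289913  0.97251414
  1.27360851]
```

Emit:
play_rows([
  [[0,0,0],[0,-6.875,0]],
  [[0,0,0],[0,-6.875,0]],
  [[0,0,0],[0,-6.875,0]],
  [[0,0,0],[0,-6.875,0]],
  [[0,0,0],[0,-6.875,0]],
  [[0,0,0],[0,-6.875,0]],
  [[0,0,0],[0,-6.875,0]],
  [[0,0,0],[0,-6.875,0]],
  [[-0.0227,0,-0.0034],[0,0,0]],
  [[-0.0227,0,-0.0034],[0,0,0]],
  [[-0.0227,0,-0.0034],[0,0,0]],
  [[-0.0227,0,-0.0034],[0,0,0]],
  [[-0.0227,0,-0.0034],[0,0,0]],
  [[-0.0227,0,-0.0033],[0,0,0]],
  [[-0.0227,0,-0.0033],[0,0,0]],
  [[0,0,0],[0,0,0]],
  [[0,0,0],[0,0,0]],
  [[0,0,0],[0,0,0]],
])

```text
t: 38.43
eef_pos: [0.6565, -0.0236, 0.1766]
tool_rot: [0.293, -0.293, -0.643, 0.644]
contact_force: [-0.7, 0.8, -0.6]
gripper_width: 0.406
```

```bash
python3 -c "
from h import *
st();look('w21')" 2>/dev/null
```

```text
t 38.43 pos [ 0.6565 -0.0236  0.1766] Ftool [1.  0.6 0. ] w 34.67 yaw 131.1 q7 2.42
pos [ 0.6565 -0.0236  0.1766] R [[-0.657, -0.001, -0.754], [0.754, -0.0, -0.657], [0.001, -1.0, 0.001]] q [-0.36  0.49  0.42  1.64 -0.22  1.07  2.42]
[550 202  67  41 827] zmax 0.184 top [0.5334 0.0811 0.1828] n 416 tool [ 0.1599 -0.0062  0.0239]
[301 239  26  49 993] zmax 0.1897 top [ 0.6575 -0.0252  0.1887] n 478 tool [-0.0018 -0.0121  0.0002]
```

Aligned within a millimetre or two; descend and close on grip 4.

Emit:
play_rows([
  [[-0.001,0.012,0],[0,0,0]],
  [[0,0.012,0],[0,0,0]],
  [[0,0.012,0],[0,0,0]],
  [[0,0.012,0],[0,0,0]],
  [[0,0.007,0],[0,0,0]],
  [[0,0.006,0],[0,0,0]],
  [[0,0,0],[0,0,0]],
])

```text
t: 39.07
eef_pos: [0.6566, -0.0243, 0.1141]
tool_rot: [0.294, -0.292, -0.643, 0.644]
contact_force: [0.3, 0.2, -0.3]
gripper_width: 0.412
```

Emit:
play_rows([
  [[0,0,0],[0,0,0]],
  [[0,0,0],[0,0,0]],
  [[0,0,0],[0,0,0]],
  [[0,0,0],[0,0,0]],
], gripper=0.016)

```text
t: 39.4
eef_pos: [0.6582, -0.0244, 0.1167]
tool_rot: [-0.292, 0.293, 0.644, -0.643]
contact_force: [0.6, -0.3, -0.1]
gripper_width: 0.188
```

```bash
python3 -c "
from h import *
st();look('w22')" 2>/dev/null
```

```text
t 39.4 pos [ 0.6582 -0.0244  0.1167] Ftool [-0.6  0.1 -0.2] w 16.05 yaw 131.1 q7 2.44
pos [ 0.6582 -0.0244  0.1167] R [[-0.657, 0.001, -0.754], [0.754, 0.0, -0.657], [-0.001, -1.0, -0.001]] q [-0.34  0.55  0.4   1.69 -0.25  0.95  2.44]
[ 298  276   36   83 2377] zmax 0.1897 top [ 0.6574 -0.0254  0.1887] n 953 tool [-0.0003 -0.072   0.0012]
```

Emit:
play_rows([
  [[-0.004,0.0002,0.0002],[0,6,0]],
  [[-0.004,0.0002,0.0002],[0,6,0]],
  [[-0.004,0.0002,0.0002],[0,6,0]],
  [[-0.004,0.0002,0.0002],[0,6,0]],
  [[-0.004,0.0002,0.0002],[0,6,0]],
  [[-0.004,0.0002,0.0002],[0,6,0]],
  [[-0.004,0.0002,0.0002],[0,6,0]],
  [[-0.004,0.0002,0.0002],[0,6,0]],
  [[-0.004,0.0002,0.0002],[0,6,0]],
  [[-0.004,0.0002,0.0002],[0,6,0]],
  [[-0.004,0.0002,0.0002],[0,6,0]],
  [[-0.004,0.0002,0.0002],[0,6,0]],
])

```text
t: 40.45
eef_pos: [0.6634, -0.0662, 0.1142]
tool_rot: [0.616, -0.615, -0.349, 0.346]
contact_force: [3.3, 4.7, 0.6]
gripper_width: 0.184
```

```bash
python3 -c "
from h import *
st();look('w23')" 2>/dev/null
```

```text
t 40.45 pos [ 0.6634 -0.0662  0.1142] Ftool [ 5.7 -0.5 -0.4] w 15.71 yaw 58.9 q7 1.44
pos [ 0.6634 -0.0662  0.1142] R [[0.516, 0.003, -0.857], [0.857, 0.003, 0.516], [0.004, -1.0, -0.001]] q [-0.47  0.64  0.72  1.68 -0.49  1.    1.44]
[ 487  130   97   45 1845] zmax 0.1842 top [0.6451 0.0386 0.1831] n 1239 tool [ 0.0806 -0.0686  0.0697]
[ 305  274   35   83 2255] zmax 0.1877 top [ 0.6621 -0.0648  0.1866] n 954 tool [ 0.0009 -0.0724  0.0019]
```

Emit:
play_rows([
  [[-0.004,0.0002,0.0002],[0,6,0]],
  [[-0.004,0.0002,0.0002],[0,6,0]],
  [[-0.004,0.0002,0.0002],[0,6,0]],
  [[-0.004,0.0002,0.0002],[0,6,0]],
  [[-0.004,0.0002,0.0002],[0,6,0]],
  [[-0.004,0.0002,0.0002],[0,6,0]],
  [[-0.004,0.0002,0.0002],[0,6,0]],
  [[-0.004,0.0002,0.0002],[0,6,0]],
  [[-0.004,0.0002,0.0002],[0,6,0]],
  [[-0.004,0.0002,0.0002],[0,6,0]],
  [[-0.004,0.0002,0.0002],[0,6,0]],
  [[-0.004,0.0002,0.0002],[0,6,0]],
  [[0,0,0],[0,0,0]],
  [[0,0,0],[0,0,0]],
])

```text
t: 41.67
eef_pos: [0.6218, -0.087, 0.1118]
tool_rot: [-0.702, 0.703, -0.077, 0.079]
contact_force: [5.6, -0.1, 0.6]
gripper_width: 0.191
```

```bash
python3 -c "
from h import *
st();look('w24')" 2>/dev/null
```

```text
t 41.67 pos [ 0.6218 -0.087   0.1118] Ftool [ 5.5 -0.6  1.2] w 16.27 yaw -12.6 q7 0.45
pos [ 0.6218 -0.087   0.1118] R [[0.976, 0.002, 0.219], [-0.219, -0.001, 0.976], [0.002, -1.0, -0.001]] q [-0.65  0.73  1.05  1.8  -0.72  1.06  0.45]
[ 304  271   36   82 2382] zmax 0.1852 top [ 0.6227 -0.0849  0.1842] n 996 tool [ 0.0006 -0.0724  0.0023]
```

Emit:
play_rows([
  [[-0.0026,0.0001,0.0001],[0,4,0]],
  [[-0.0026,0.0001,0.0001],[0,4,0]],
  [[-0.0026,0.0001,0.0001],[0,4,0]],
  [[0,0,0],[0,0,0]],
  [[0,0,0],[0,0,0]],
])

```text
t: 42.13
eef_pos: [0.6137, -0.0849, 0.1113]
tool_rot: [-0.691, 0.691, -0.151, 0.152]
contact_force: [3.4, -2.0, 0.7]
gripper_width: 0.187
```

Emit:
play_rows([
  [[-0.0013,0.0001,0],[0,2,0]],
  [[-0.0013,0.0001,0],[0,2,0]],
  [[0,0,0],[0,0,0]],
  [[0,0,0],[0,0,0]],
])

```text
t: 42.47
eef_pos: [0.6113, -0.0838, 0.1111]
tool_rot: [-0.685, 0.685, -0.175, 0.176]
contact_force: [4.2, -2.7, 2.5]
gripper_width: 0.185
```

Emit:
play_rows([
  [[-0.0013,0.0001,0],[0,2,0]],
  [[-0.0013,0.0001,0],[0,2,0]],
  [[0,0,0],[0,0,0]],
  [[0,0,0],[0,0,0]],
])

```text
t: 42.8
eef_pos: [0.6089, -0.0824, 0.1109]
tool_rot: [-0.678, 0.678, -0.199, 0.2]
contact_force: [3.9, -3.8, 3.4]
gripper_width: 0.187
```

Emit:
play_rows([
  [[-0.0013,0.0001,0],[0,2,0]],
  [[-0.0013,0.0001,0],[0,2,0]],
  [[0,0,0],[0,0,0]],
  [[0,0,0],[0,0,0]],
])

```text
t: 43.13
eef_pos: [0.6066, -0.081, 0.1106]
tool_rot: [-0.671, 0.671, -0.223, 0.223]
contact_force: [3.3, -3.2, 4.9]
gripper_width: 0.187
```

Emit:
play_rows([
  [[-0.0013,0,0],[0,2,0]],
  [[-0.0013,0,0],[0,2,0]],
  [[0,0,0],[0,0,0]],
  [[0,0,0],[0,0,0]],
])

```text
t: 43.47
eef_pos: [0.6043, -0.0792, 0.1104]
tool_rot: [-0.663, 0.663, -0.246, 0.247]
contact_force: [3.4, -2.9, 3.9]
gripper_width: 0.188
```

Emit:
play_rows([
  [[-0.0013,0,0],[0,2,0]],
  [[-0.0013,0,0],[0,2,0]],
  [[0,0,0],[0,0,0]],
  [[0,0,0],[0,0,0]],
])

```text
t: 43.8
eef_pos: [0.6023, -0.0774, 0.1104]
tool_rot: [-0.654, 0.654, -0.27, 0.27]
contact_force: [3.7, -3.1, 4.0]
gripper_width: 0.19
```

Emit:
play_rows([
  [[-0.0013,0,0],[0,2,0]],
  [[-0.0013,0,0],[0,2,0]],
  [[0,0,0],[0,0,0]],
  [[0,0,0],[0,0,0]],
])

```text
t: 44.13
eef_pos: [0.6003, -0.0755, 0.1102]
tool_rot: [-0.644, 0.644, -0.292, 0.292]
contact_force: [3.8, -2.7, 3.5]
gripper_width: 0.188
```

```bash
python3 -c "
from h import *
st();look('w25')" 2>/dev/null
```

```text
t 44.13 pos [ 0.6003 -0.0755  0.1102] Ftool [ 4.6 -3.5  1.1] w 16.07 yaw -48.8 q7 -0.08
pos [ 0.6003 -0.0755  0.1102] R [[0.658, -0.0, 0.753], [-0.753, -0.0, 0.658], [-0.0, -1.0, -0.0]] q [-0.75  0.8   1.21  1.85 -0.84  1.11 -0.08]
[ 304  269   36   82 2277] zmax 0.1842 top [ 0.6032 -0.0746  0.1831] n 1001 tool [ 0.0012 -0.0729  0.0027]
```

Emit:
play_rows([
  [[-0.0013,0,0],[0,2,0]],
  [[-0.0013,0,0],[0,2,0]],
  [[0,0,0],[0,0,0]],
  [[0,0,0],[0,0,0]],
])

```text
t: 44.52
eef_pos: [0.5987, -0.0736, 0.1102]
tool_rot: [-0.633, 0.633, -0.315, 0.315]
contact_force: [3.4, -4.9, 2.8]
gripper_width: 0.187
```

Emit:
play_rows([
  [[-0.0013,0,0],[0,2,0]],
  [[-0.0013,0,0],[0,2,0]],
  [[0,0,0],[0,0,0]],
  [[0,0,0],[0,0,0]],
])

```text
t: 44.85
eef_pos: [0.5974, -0.0722, 0.1103]
tool_rot: [-0.621, 0.622, -0.336, 0.337]
contact_force: [5.0, -6.2, 1.7]
gripper_width: 0.189
```

Emit:
play_rows([
  [[-0.0014,0,0],[0,2,0]],
  [[-0.0014,0,0],[0,2,0]],
  [[0,0,0],[0,0,0]],
  [[0,0,0],[0,0,0]],
])

```text
t: 45.18
eef_pos: [0.596, -0.0708, 0.1104]
tool_rot: [-0.609, 0.61, -0.358, 0.359]
contact_force: [5.2, -7.8, -0.1]
gripper_width: 0.188
```

Emit:
play_rows([
  [[-0.0013,0,0],[0,2,0]],
  [[-0.0013,0,0],[0,2,0]],
  [[0,0,0],[0,0,0]],
  [[0,0,0],[0,0,0]],
  [[0,0,0],[0,0,0]],
])

```text
t: 45.6
eef_pos: [0.5948, -0.0695, 0.1105]
tool_rot: [-0.595, 0.598, -0.379, 0.381]
contact_force: [5.6, -10.3, -0.7]
gripper_width: 0.189
```

```bash
python3 -c "
from h import *
st()" 2>/dev/null
```

```text
t 45.6 pos [ 0.5948 -0.0695  0.1105] Ftool [11.7  0.7  0.7] w 16.1 yaw -65.0 q7 -0.32
```

Emit:
play_rows([
  [[0.0025,0,0],[0,0,0]],
  [[0.0025,0,0],[0,0,0]],
  [[0,0,0],[0,0,0]],
])

```text
t: 45.85
eef_pos: [0.5956, -0.0708, 0.1096]
tool_rot: [-0.597, 0.597, -0.38, 0.378]
contact_force: [0.6, -2.5, 2.0]
gripper_width: 0.186
```

Emit:
play_rows([
  [[0,0,0],[0,0,0]],
  [[0,0,0],[0,0,0]],
  [[0,0,0],[0,0,0]],
  [[0,-0.017,0],[0,0,0]],
  [[0,-0.017,0],[0,0,0]],
  [[0,-0.017,0],[0,0,0]],
  [[0,-0.017,0],[0,0,0]],
  [[0,-0.03,-0.01],[0,0,0]],
  [[0,-0.03,-0.01],[0,0,0]],
  [[0,-0.03,-0.01],[0,0,0]],
  [[0,-0.03,-0.01],[0,0,0]],
  [[0,-0.03,-0.01],[0,0,0]],
  [[0,-0.03,-0.01],[0,0,0]],
  [[0,0,0],[0,0,0]],
  [[0,0,0],[0,0,0]],
  [[0,0,0],[0,0,0]],
], gripper=0.035)

```text
t: 47.18
eef_pos: [0.5422, -0.096, 0.3583]
tool_rot: [0.597, -0.596, 0.38, -0.379]
contact_force: [-0.5, 0.4, -0.4]
gripper_width: 0.415
```

```bash
python3 - <<'E' 2>/dev/null
from h import *
st();o,c=look('w26')
def blue(c):
    m=cv2.inRange(cv2.cvtColor(c['color'],cv2.COLOR_RGB2HSV),(100,120,40),(130,255,255));m=cv2.erode(m,np.ones((3,3)))
    vv,uu=np.nonzero(m);d=c['range_z'][vv,uu];p=(rays(c,np.c_[uu,vv])*d[:,None]-c['t'])@c['R']
    p=p[(abs(p[:,0]-.567)<.09)&(abs(p[:,1]-.005)<.09)&(p[:,2]>.08)&(p[:,2]<.12)]
    for _ in range(3):
        A=np.c_[p[:,:2]-[.567,.005],np.ones(len(p))];k=np.linalg.lstsq(A,p[:,2],rcond=None)[0];p=p[abs(A@k-p[:,2])<.002]
    print('cover z',k[2].round(4),'tilt',k[:2].round(4),len(p))
blue(wristc('w1.npz'));blue(c)
E
```

```text
t 47.18 pos [ 0.5422 -0.096   0.3583] Ftool [-0.6  0.4 -0.3] w 35.45 yaw -64.9 q7 -0.61
pos [ 0.5422 -0.096   0.3583] R [[0.424, -0.0, 0.906], [-0.906, 0.001, 0.424], [-0.001, -1.0, 0.001]] q [-0.96  0.42  1.44  1.67 -0.42  1.42 -0.61]
[228  34  14  15 171] zmax 0.1841 top [0.6456 0.0386 0.183 ] n 170 tool [-0.0777  0.1755  0.1507]
[239 210  14  22 162] zmax 0.1841 top [ 0.4825 -0.037   0.1832] n 116 tool [-0.0785  0.1752 -0.0291]
cover z 0.1093 tilt [-0.0026  0.0009] 7021
cover z 0.1034 tilt [-0.002  -0.0013] 9787
```

View pics/w26.png

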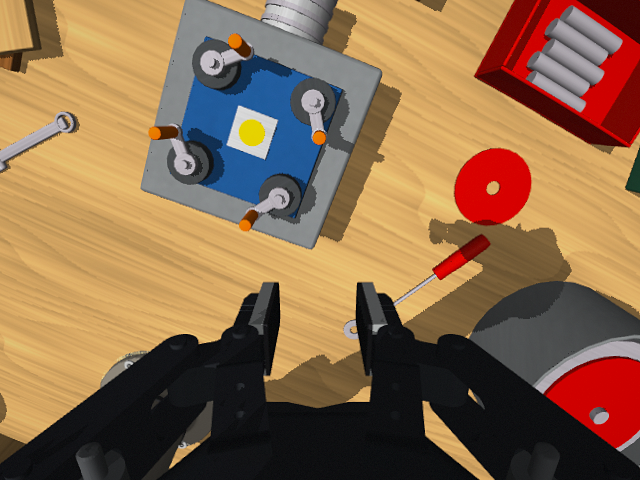

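```bash
python3 -c "
from station import hand_in,get_obs
print(get_obs()['joint_vel'],get_obs()['q'][2]);print(hand_in())"
```

```text
[ 5.73982791e-03  2.20876989e-02 -8.13098982e-03  7.96866260e-03
 -6.32112955e-05 -2.62408614e-03  5.06629483e-04] 1.4350623628792216
the job is handed in; nothing more can be done
None
```

All four crank nuts are tightened, in cross order 1, 3, 2, 4, and the job was handed in at about 47 s of the allowed 72 s. `hand_in()` gives no verdict, and the contact force on the seats could not be read directly.

| Nut | Last push measured at the grip before letting go (aim 10 to 15 N) |
|---|---|
| 1 | 12.9 N |
| 3 | 12.6 N |
| 2 | 13.5 N |
| 4 | 11.7 N |

**Last checks:**
- **Cover:** it lies 5.9 mm lower than at the start (depth plane z went from 0.1093 to 0.1034). It is tilted about 0.002 rad, within the 0.02 allowed.
- **Nuts:** the cranks stayed where I left them, as seen in the last picture.
- **Gripper:** it is clear of everything and the wrist force is near zero.
- **Bystanders:** I never touched one. The wrench, disc, screwdriver and washer look unmoved in the last picture. I did not re-check the blanks and the glue bottle.

**What went wrong or disagreed:**
- **Fingertips:** the wrist depth showed them about 43 mm behind the reported TCP. Because of this my first turn at nut 1 passed above its grip without touching it. I worked with that offset from then on.
- **Camera positions:** grip positions from the fixed cameras differed from the wrist camera by about 5 mm in x. I used the wrist camera.
- **Arm pose:** joint 3 ended close to its limit, at 1.44 of 1.46 rad, but inside it.

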